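Take a baking roller off its locked hooks and load the grill

ROBOT

A 6-joint arm with a two-finger parallel gripper is mounted at the origin on the work surface. World frame = base frame: x ahead of the robot, y to its left, z up, the work surface at z = 0. Lengths are in m, angles in rad, forces in N, time in s.
With the tool pointing down it reaches from about 0.3 to 0.875 m from the base axis. Payload 4.2 kg.
Tool frame: the origin (TCP) lies at the very end of the fingers, on their centre line; the grasp point (between the pads) lies 19 mm behind it; y points along the fingers, z is the direction in which the jaws open and shut, and the axes are right-handed (so a half turn about y gives the same grasp; the last joint's range is limited). The gripper opens to 85 mm and grips with 20 to 120 N. Pads are 22 mm wide; open, the fingers measure 114 mm over their backs; the gripper's body (76 mm by 85 mm) begins 54 mm behind the grasp point. The pads swing forward as they close: fully open they stand 13 mm farther back than shut.
Start: joints at [-1.275, 0.32, 1.565, -0, 1.257, -0.02], TCP at [0.179, -0.547, 0.231] pointing down, gripper open.
Joint ranges: [-3.11, 3.11], [-0.84, 2.01], [0.21, 2.61], [-1.34, 4.49], [0.05, 2.63], [-2.56, 2.56]. Speed limits (rad/s): [2.57, 2.57, 3.14, 3.14, 3.14, 3.14].

INTERFACE

Orientations are given as a unit quaternion [x, y, z, w].
In Python, from cell import manip gives the robot as it stands. The module is installed in compiled form; this text tells all that it offers.
- The arm moves only by the tool servo_tool, never from a script. Its argument "plan" is a list of rows, each a list of 6 numbers: the shift along the world's x, y, z in cm, then the turn, a rotation vector about the world's x, y, z in degrees. In form: [[dx, dy, dz, ax, ay, az], ...]. A call has 1 to 10 rows; each row is the pose to reach, as a shift and turn from the pose measured when the call began; what a row does not reach only later rows make up. A row lasts 1/10 s, in which the tool goes at most 50 mm and 8.59 degrees, less where a joint would pass 70% of its speed; a pose out of reach is approached as far as the arm can. A call with a gripper value outside its range is refused whole. "grip" is the finger opening in cm, from 0 to 8.54, set as the call begins (left out, the last holds). The fingers move at their own pace and stop on an object; the grip force is fixed at half the most. Time passes only in rows, so rows that repeat a pose let the fingers close. It gives the time, the measured TCP pose, the force and the opening at its end, in the units of the state.
- manip.get_state(): the state, without advancing time (a new reading comes with each control period).
- manip.get_image(name): name is "scene" or "top"; returns the picture (480x640x3 uint8, blue, green, red); there is no depth.
- manip.calibration(name): a dict with "fx", "fy", "cx", "cy" (pixels), "R" (3x3) and "t" (3): a world point X has camera coordinates R X + t. Camera axes: x right, y down, z forward; pixel columns grow to the right and rows downward; lengths in m; the calibration is good to about 2 mm. A picture is of the moment at which its call begins. calibration takes no time and is no camera call.
- manip.close_job(): hands the job in, once; it reports no verdict.
The state is a dict: "t": time; "q": joint angles; "dq": joint speeds; "effort": joint torques, N m; "tcp_pos": TCP position; "eef_rot": TCP orientation; "ft_force": force on the tool from outside, world axes, zero at the start; "torque": the same for the moment, N m; "gripper_width": finger opening in m.
Only numpy, scipy, OpenCV 4.12 (cv2) and the standard library are available. Lean on these libraries where they do the work, as an engineer would, in place of code of your own. Each camera call takes 0.05 s, during which the arm holds its last target.

TASK

Press the sprung keeper on the hook stand back until it clicks and stays open, then lift the steel baking roller off its two hooks. Lay it gently (do not drop it) in the two V notches of the small roller grill, with its white handle sticking out of the end away from the drive box, let go of it, and then push the grill's open lid over and down until its catch snaps in. Leave the bottle, bowl, jar and cup where they stand.

Things in the scene. Friction and masses are not known exactly. Their poses are not given: they have to be found in the camera images.
- stand: Hook stand, fixed: dark base plate 150 x 250 mm, two posts at x = +48 mm carrying two upturned steel J hooks (tips at x = -17 mm, open upwards) at y = -92 and +92 mm. Origin on the table, under the middle of the hanging roller. y runs along the hanging roller, x from the hook tips back to the posts (away from the robot), z up. The roller hangs by its two thin necks, its handle towards -y.
- hook_seat (a point): Midway between the two hooks on the axis of the hanging roller, 170 mm above the table. Axes as the stand.
- keeper_pad (a point): Centre of the front face (facing the stand's -x) of the keeper's upright steel thumb plate, 28 mm wide (y), 5 mm thick, reaching from 19 to 53 mm above the roller's axis, at y = -92 mm; shut, it is 22 mm in front (-x) of that axis. Behind it the keeper's flat bar (12 mm wide, 22 mm above the axis) runs to +x over the roller's neck, so the roller cannot be lifted. Axes as the stand.
- keeper (a joint): Keeper travel in m: 0 shut, 0.045 fully open (end stop). Push the thumb plate straight towards the stand's +x right to the end stop, about 6 N, more at the stop: a detent clicks there and holds it open (about 0.044). Let go earlier, it springs shut. Open, the plate's front face is 22 mm behind (+x of) the roller's axis and the roller can be lifted straight up past it.
- roller_center (a point): Centre of the roller's steel barrel (44 mm diameter, 150 mm long; roller 0.3 to 0.5 kg), on its axis, along which x runs; handle on the -x side. Beyond the barrel's ends are dark necks, 14 mm diameter: 34 mm to the white handle (28 mm diameter, 70 mm long), and on the other side a plain pin ending 114 mm from the centre. It can roll about its axis. (The short wooden roller on the table is not needed.)
- roller_handle (a point): Centre of the roller's white handle, on the axis, 144 mm from the barrel's centre towards the roller's -x.
- grill: Small roller grill, fixed: open steel trough 190 mm long (x) and 166 mm wide (y), rim 105 mm high, with a grey drive box at its +x end (from x = 126 to 206 mm, 125 mm high). Origin: centre of the trough's underside, on the table. -x is the open end where the handle goes, -y the lid's hinge side, +y the front, with the strike bar of the catch.
- grill_seat (a point): Where the barrel's centre must lie: midway between the V notches in the trough's two end walls (at x = -92 and +92 mm), 68 mm above the table, 37 mm below the rim. The notches open upwards, 68 mm wide at the rim, and carry the necks, with 14 mm of play each way along x. Inside, the trough is 154 mm wide. Axes as the grill.
- lid_hinge (a point): Middle of the lid's hinge line, which runs along the grill's x at its -y rim, 105 mm above the table. Axes as the grill.
- lid (a joint): Lid angle in rad: 0 shut, flat on the rim (underside at hinge height, 8 mm thick); 1.57 upright; more = leaning back, away from the grill. It starts wide open and stays wherever it is left: a stiff hinge, about 4 N at the lip moves it. Over the last 20 mm at the lip the sprung catch resists: press down with about 15 N more near the lip until it snaps in.
- lid_lip (a point): Middle of the outer edge of the steel lip at the lid's free edge, 201 mm from the hinge line, on the lid's outer (upper when shut) face. The lip is 70 mm wide and runs from 167 to 201 mm from the hinge. The lid itself is 166 mm wide along the hinge, 168 mm deep, a steel frame with a clear pane, no handle.
- catch (a joint): Sprung round-nosed catch under the lid's lip, travel in m: 0 fully out, about 0.006 pushed back while its nose rides over the strike bar on the grill's front wall; it snaps back to 0 below the bar once the lid is fully down.
- bottle: Green bottle, 60 mm diameter, 190 mm tall, origin at the centre of its underside. Leave it alone.
- bowl: Terracotta-coloured bowl, 110 mm across, 50 mm high, origin at the centre of its underside. Leave it alone.
- jar: Amber jar, 64 mm diameter, 85 mm tall, origin at the centre of its underside. Leave it alone.
- cup: White cup, 76 mm across, 90 mm tall, origin at the centre of its underside. Leave it alone.

How it is judged:
By the outcome, as a careful person would: the job done as asked, in the order asked, and still so for the second after the job is handed in, with the robot touching nothing.
It also fails if it takes over 72 s, if anything falls off the work surface, if the arm or the gripper's body presses on something with over 40 N, if the wrist force passes 120 N, or if a joint passes its speed limit or range.

## Working session

There is one attempt and no reset: what is moved stays moved. The work goes in short steps, Python scripts to look and compute and a tool call to move; the robot and the scene stay as the last step left them, time stands still between calls to the robot, and variables do not carry over. Pictures are saved under pics/ and viewed, and the job is handed in when it is done.

Besides the shell and the picture viewer there is one more tool, called after "Request:" as a command line: name --pt "numbers of a row" for each row, then --argument value for the rest. servo_tool: Moves the arm, as the interface text tells. Its arguments: {"type":"object","properties":{"plan":{"type":"array","items":{"type":"array","items":{"type":"number"}}},"grip":{"type":"number"}},"required":["plan"]}

```bash
mkdir -p pics; ls; python3 - <<'E'
from cell import manip
import cv2,json
s=manip.get_state();print(s)
for n in("scene","top"):
    cv2.imwrite(f"pics/{n}0.png",manip.get_image(n)); c=manip.calibration(n); print(n,c)
E
```

```text
pics
{'t': 0.0, 'q': array([-1.27498560e+00,  3.20289377e-01,  1.56565208e+00, -2.12033101e-07,
        1.25736320e+00, -1.99917362e-02]), 'dq': array([-0.00025629,  0.00032262,  0.00197366,  0.00042965, -0.00226758,
       -0.00031004]), 'effort': array([ 1.00638543e-03, -4.15520775e+01, -2.34160888e+01, -1.61512644e-04,
        8.24324205e-03,  3.31706183e-06]), 'tcp_pos': array([ 0.17845585, -0.54612844,  0.23049415]), 'eef_rot': array([-0.1112729 ,  0.69890927, -0.69771022,  0.11110634]), 'ft_force': array([ 0.02212126, -0.07467964,  0.17587963]), 'torque': array([-0.00829613, -0.02730093, -0.0243773 ]), 'gripper_width': 0.08514748787695553}
scene {'fx': 486.0314637615592, 'fy': 486.0314637615592, 'cx': 331.17128784217095, 'cy': 246.87750037898292, 'R': array([[ 0.70932019,  0.70470236, -0.01610786],
       [ 0.36659315, -0.38832084, -0.84546815],
       [-0.60205842,  0.59380259, -0.53378287]]), 't': array([-0.42250892, -0.11089398,  1.40383627])}
top {'fx': 447.20042341205163, 'fy': 447.20042341205163, 'cx': 318.70706068818095, 'cy': 242.68131266010587, 'R': array([[ 0.02369796, -0.99971853, -0.00112857],
       [-0.9812877 , -0.02304526, -0.19116317],
       [ 0.19108336,  0.00563763, -0.98155762]]), 't': array([-0.02689494,  0.60945628,  0.81511259])}
```

View pics/scene0.png

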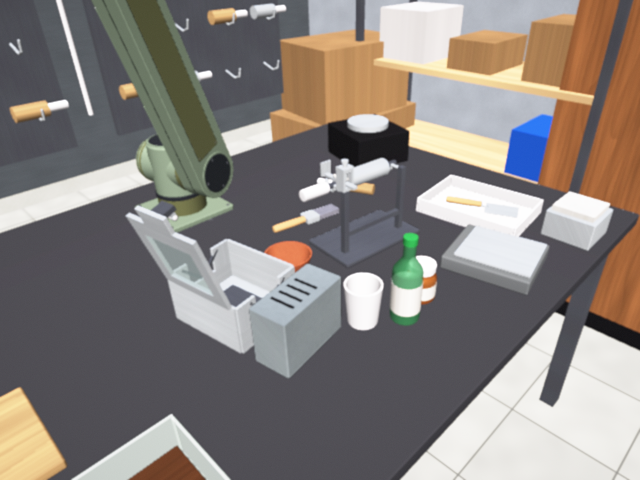

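View pics/top0.png

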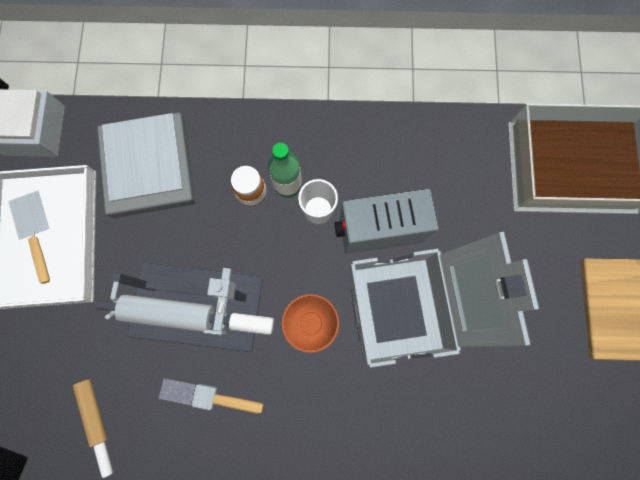

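```bash
cat > h.py <<'E'
import numpy as np,cv2
from cell import manip
C={n:manip.calibration(n) for n in("scene","top")}
def proj(n,X):
    c=C[n];X=np.atleast_2d(X);p=X@np.array(c["R"]).T+c["t"]
    return np.c_[c["fx"]*p[:,0]/p[:,2]+c["cx"],c["fy"]*p[:,1]/p[:,2]+c["cy"]]
def atz(n,uv,z):
    c=C[n];R=np.array(c["R"]);o=-R.T@c["t"];d=R.T@np.array([(uv[0]-c["cx"])/c["fx"],(uv[1]-c["cy"])/c["fy"],1]);return o+d*(z-o[2])/d[2]
def tri(us,ut):
    P=[np.array([[C[n]["fx"],0,C[n]["cx"]],[0,C[n]["fy"],C[n]["cy"]],[0,0,1]])@np.c_[C[n]["R"],C[n]["t"]] for n in("scene","top")]
    X=cv2.triangulatePoints(P[0],P[1],np.array(us,float),np.array(ut,float));return (X[:3]/X[3]).ravel()
def frame(p,yaw,L):
    L=np.atleast_2d(L);c,s=np.cos(yaw),np.sin(yaw);return L@np.array([[c,s,0],[-s,c,0],[0,0,1]])+np.array([p[0],p[1],0])
def crop(img,x0,y0,x1,y1,k,fn):
    cv2.imwrite(fn,cv2.resize(img[y0:y1,x0:x1],None,fx=k,fy=k,interpolation=cv2.INTER_CUBIC))
E
python3 - <<'E'
from h import *
a=cv2.imread("pics/scene0.png");b=cv2.imread("pics/top0.png")
crop(b,90,250,290,360,4,"pics/t_stand.png")
crop(b,330,180,550,370,3.6,"pics/t_grill.png")
crop(a,290,120,430,270,4,"pics/s_stand.png")
crop(a,120,190,350,380,3.4,"pics/s_grill.png")
E
```

```text
(no output)
```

View pics/t_stand.png

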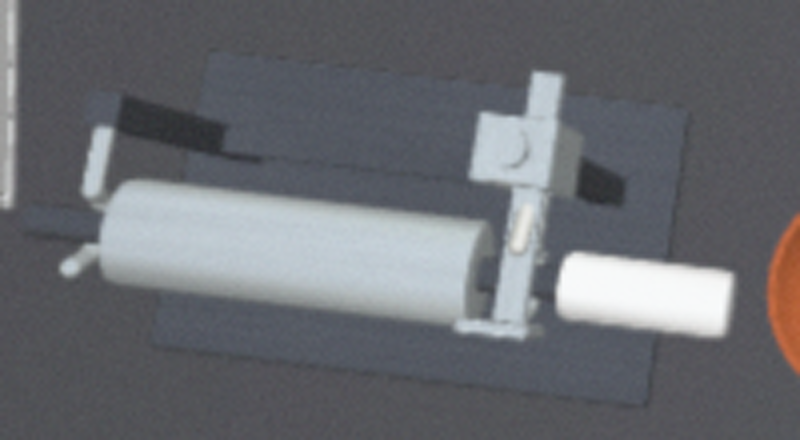

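View pics/t_grill.png

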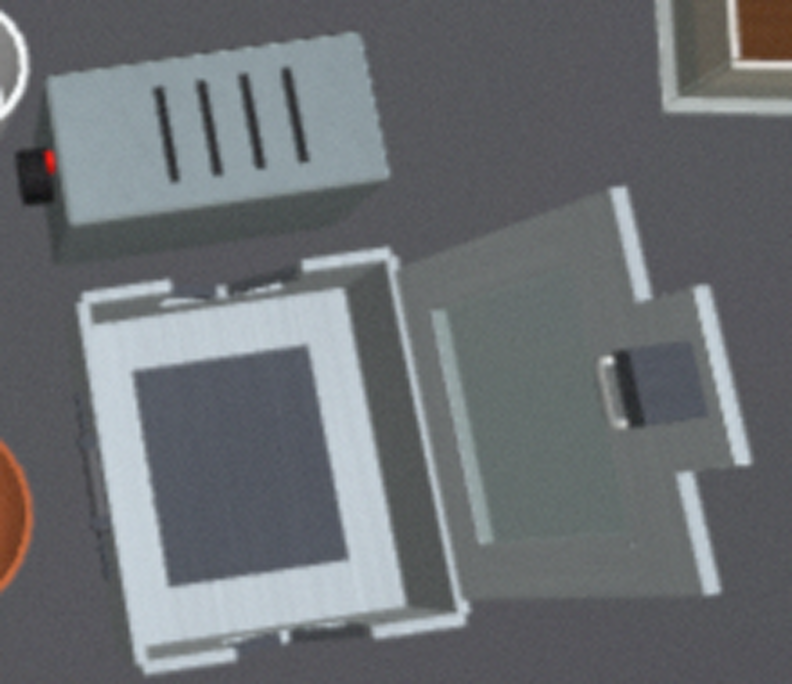

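View pics/s_stand.png

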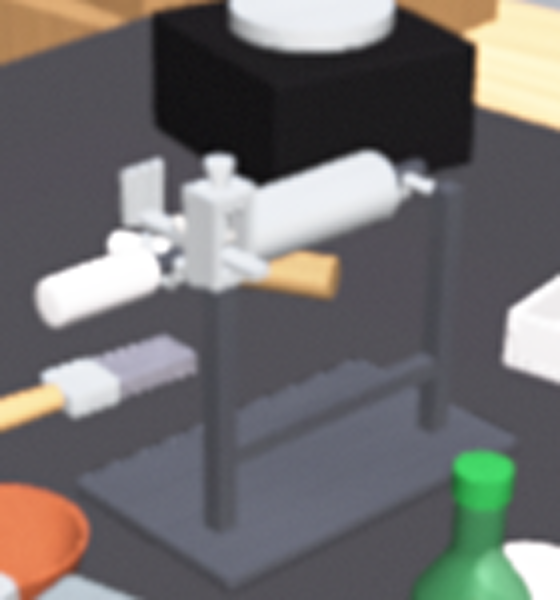

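View pics/s_grill.png

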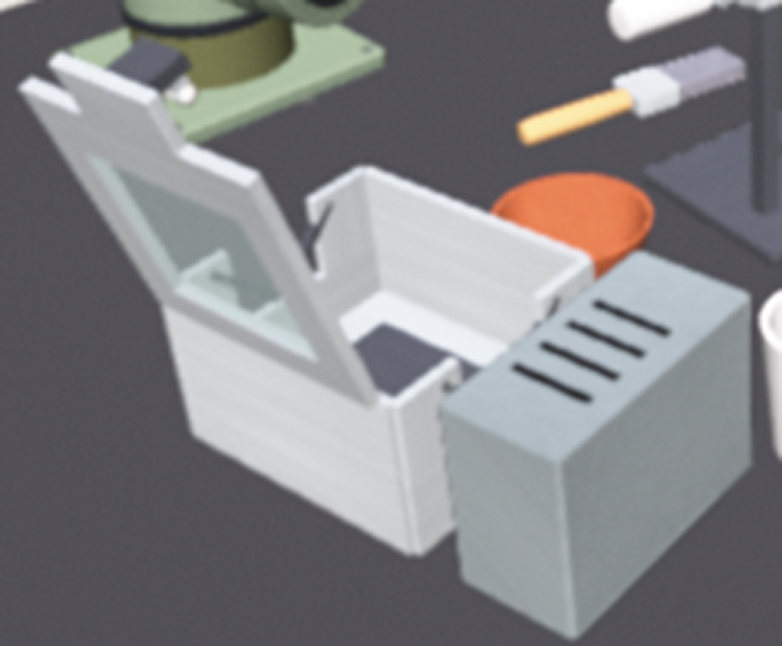

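```bash
cat > fit.py <<'E'
from h import *
from scipy.optimize import least_squares
t=lambda u,v,k,x0,y0:(x0+(u+.5)/k-.5,y0+(v+.5)/k-.5)
tg=lambda u,v:t(u,v,3.6,330,180); sg=lambda u,v:t(u,v,3.4,120,190)
ts=lambda u,v:t(u,v,4,90,250); ss=lambda u,v:t(u,v,4,290,120)
def fit(obs,x0):
    def f(p): return np.concatenate([(proj(n,frame(p,p[2],L))[0]-uv) for n,L,uv in obs])
    r=least_squares(f,x0,loss="soft_l1");print(r.x,np.degrees(r.x[2]));print(r.fun.reshape(-1,2).round(1));return r.x
G=[("top",(.095,.083,.105),tg(81,294)),("top",(.095,-.083,.105),tg(391,249)),("top",(-.095,-.083,.105),tg(467,616)),("top",(-.095,.083,.105),tg(144,673)),
("scene",(-.095,.083,.105),sg(366,167)),("scene",(.095,.083,.105),sg(593,258)),("scene",(.095,-.083,0),sg(418,556)),("scene",(-.095,-.083,0),sg(192,436))]
g=fit(G,[.47,-.15,.15])
a=.17
S=[("top",(-.022,-.078,a+.053),ts(455,327)),("top",(-.022,-.106,a+.053),ts(527,335)),
("top",(0,-.179,a),ts(728,301)),("top",(0,-.109,a),ts(561,287)),
("scene",(0,-.179,a),ss(52,304)),
("scene",(-.020,-.106,a+.053),ss(122,174)),("scene",(-.020,-.078,a+.053),ss(161,160))]
s=fit(S,[.47,.2,-.05])
for nm,a_,b_ in(("lipA",sg(57,55),tg(703,287)),("lipB",sg(157,97),tg(746,463)),("lidfr",sg(254,180),tg(620,187)),("hinge?",sg(375,402),tg(391,249))):
    X=tri(a_,b_);print(nm,X.round(4),"grill",((frame((0,0),-g[2],X-[g[0],g[1],0]))).round(4))
X=tri(ss(52,304),ts(728,301));print("handleend",X)
for p in (ss(122,174),ss(161,160)): print("plate",atz("scene",p,.223))
for p in (ts(205,52),ts(688,108),ts(645,405),ts(153,347)): 
    X=atz("top",p,.01);print("base",X.round(4),frame((0,0),-s[2],X-[s[0],s[1],0]).round(4))
for nm,uv,z in(("bowl",(311,322),.05),("cup",(318,196),.09),("bottle",(281,151),.19),("jar",(246,180),.085)):print(nm,atz("top",uv,z).round(3))
np.save("g.npy",g);np.save("s.npy",s)
E
python3 fit.py
```

```text
[ 0.48951758 -0.17008623  0.17746891] 10.168219397279843
[[-1.8 -0.5]
 [ 0.9 -1.6]
 [ 1.7  1.1]
 [-1.2  0.2]
 [-1.  -0.6]
 [ 1.  -0.2]
 [ 0.4  0.9]
 [-1.2 -0.8]]
[ 0.46337496  0.23668457 -0.0765794 ] -4.387676606810015
[[-1.3  0.6]
 [-1.   0.5]
 [ 1.6 -0.4]
 [ 1.2 -1.2]
 [-0.9  0.5]
 [ 0.5 -0.7]
 [ 0.1 -0.4]]
lipA [ 0.5336 -0.3154  0.3151] grill [[ 0.0177 -0.1508  0.3151]]
lipB [ 0.4942 -0.3008  0.2812] grill [[-0.0185 -0.1295  0.2812]]
lidfr [ 0.5933 -0.2859  0.2651] grill [[ 0.0817 -0.1323  0.2651]]
hinge? [ 0.5909 -0.2371  0.1079] grill [[ 0.088  -0.0839  0.1079]]
handleend [0.44914913 0.06110028 0.17005302]
plate [0.43731544 0.12905612 0.223     ]
plate [0.43894085 0.15861776 0.223     ]
base [0.5693 0.351  0.01  ] [[0.0968 0.122  0.01  ]]
base [0.5463 0.1023 0.01  ] [[ 0.093  -0.1277  0.01  ]]
base [0.3989 0.1164 0.01  ] [[-0.0551 -0.1249  0.01  ]]
base [0.4211 0.362  0.01  ] [[-0.0518  0.1217  0.01  ]]
bowl [ 0.457 -0.001  0.05 ]
cup [ 0.695 -0.009  0.09 ]
bottle [0.744 0.056 0.19 ]
jar [0.726 0.132 0.085]
```

```bash
cat > ov.py <<'E'
from h import *
from scipy.spatial.transform import Rotation as Ro
g=np.load("g.npy");s=np.load("s.npy")
a=cv2.imread("pics/scene0.png");b=cv2.imread("pics/top0.png")
k=4
def line(im,n,P,L,col,off):
    u=(proj(n,frame(P,P[2],L))-off+.5)*k-.5
    cv2.polylines(im,[np.round(u*8).astype(int)],False,col,1,cv2.LINE_AA,3)
def ov(img,n,x0,y0,x1,y1,fn,which):
    im=cv2.resize(img[y0:y1,x0:x1],None,fx=k,fy=k,interpolation=cv2.INTER_CUBIC);o=np.array([x0,y0])
    if which=="g":
        line(im,n,g,[(.095,.083,.105),(.095,-.083,.105),(-.095,-.083,.105),(-.095,.083,.105),(.095,.083,.105)],(0,0,255),o)
        for x in(-.092,.092): line(im,n,g,[(x,.034,.105),(x,0,.058),(x,-.034,.105)],(0,255,255),o)
        line(im,n,g,[(.126,.083,.125),(.206,.083,.125),(.206,-.083,.125),(.126,-.083,.125),(.126,.083,.125)],(255,0,0),o)
    else:
        z=.17
        line(im,n,s,[(0,-.179,z),(0,.114,z)],(0,0,255),o)
        for y in(-.179,-.109,-.075,.075): line(im,n,s,[(.022*np.cos(t),y,z+.022*np.sin(t)) for t in np.linspace(0,6.3,30)],(0,200,255),o)
        line(im,n,s,[(-.022,-.078,z+.019),(-.022,-.078,z+.053),(-.022,-.106,z+.053),(-.022,-.106,z+.019),(-.022,-.078,z+.019)],(0,255,0),o)
        for y in(-.092,.092): line(im,n,s,[(.048,y,0.01),(.048,y,.17)],(255,0,255),o)
        line(im,n,s,[(.048,-.092,.17),(.048,-.092,.23)],(255,255,0),o)
    cv2.imwrite(fn,im)
ov(b,"top",335,180,525,370-40,"pics/o_tg.png","g")
ov(b,"top",335,230,525,370,"pics/o_tg2.png","g")
ov(a,"scene",150,220,350,370,"pics/o_sg.png","g")
ov(b,"top",90,250,290,360,"pics/o_ts.png","s")
ov(a,"scene",290,120,430,270,"pics/o_ss.png","s")
st=manip.get_state();R=Ro.from_quat(st["eef_rot"]).as_matrix();print(R.round(3))
E
python3 ov.py
```

```text
[[-0.951 -0.     0.311]
 [-0.311  0.001 -0.951]
 [-0.    -1.    -0.002]]
```

View pics/o_tg2.png

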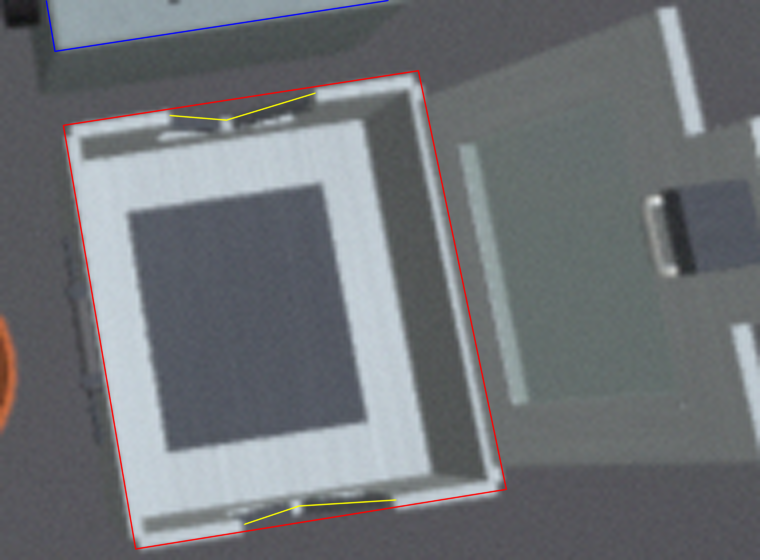

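View pics/o_sg.png

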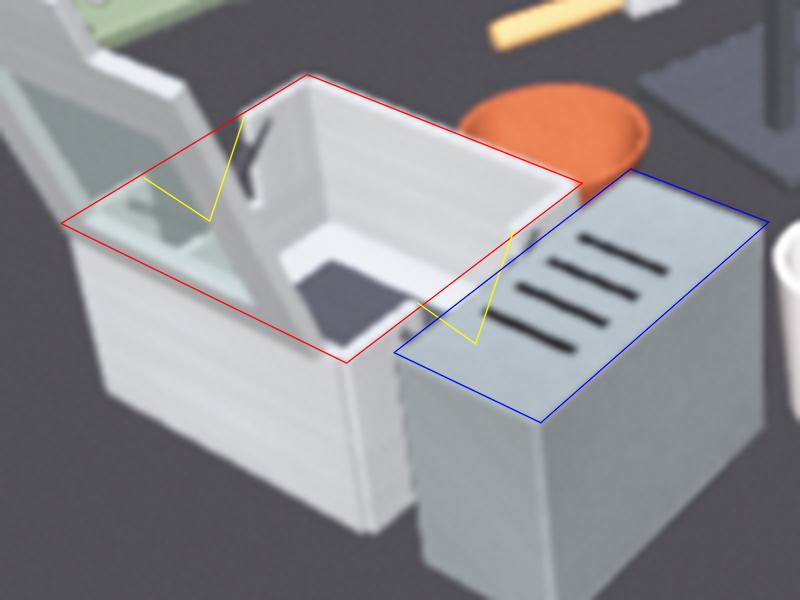

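View pics/o_ts.png

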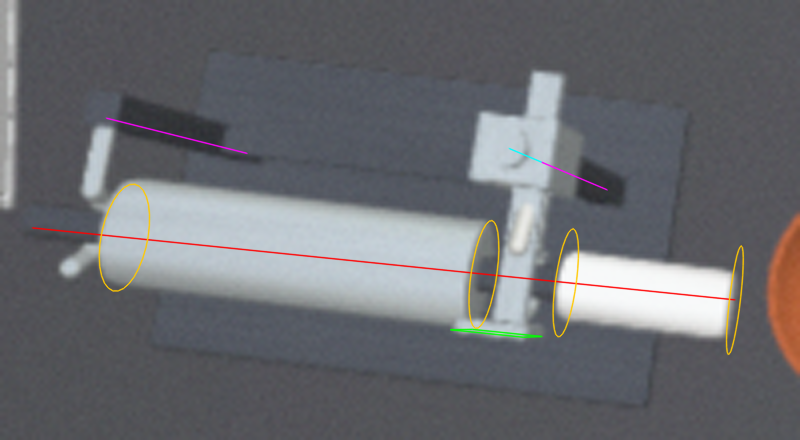

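View pics/o_ss.png

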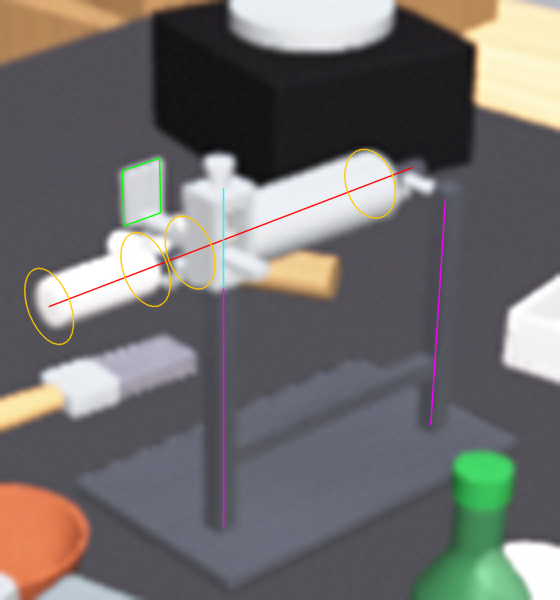

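```bash
cat > go.py <<'E'
from h import *
from scipy.spatial.transform import Rotation as Ro
g=np.load("g.npy");s=np.load("s.npy")
def S(x,y,z): return frame(s,s[2],(x,y,z))[0]
def Gr(x,y,z): return frame(g,g[2],(x,y,z))[0]
def to(X,yaw=None):
    st=manip.get_state();R=Ro.from_quat(st["eef_rot"]);d=(np.array(X)-st["tcp_pos"])*100
    if yaw is None: r=np.zeros(3)
    else:
        z=np.array([np.cos(yaw),np.sin(yaw),0]);y=np.array([0,0,-1.]);x=np.cross(y,z)
        r=(Ro.from_matrix(np.c_[x,y,z])*R.inv()).as_rotvec(degrees=True)
    print("t",round(st["t"],2),"d",d.round(2),"rot",r.round(1),"F",st["ft_force"].round(1),"w",round(st["gripper_width"],4))
E
python3 - <<'E'
from go import *
to(S(-.06,-.092,.30),s[2])
to(S(-.06,-.092,.20),s[2])
to(S(.0075,-.092,.20),s[2])
to(S(.0,-.004,.151),s[2])
E
```

```text
t 0.1 d [21.8  69.57  6.94] rot [-0.1 -0.1 67.5] F [-0.4  0.4 -0.1] w 0.0853
t 0.1 d [21.8  69.57 -3.06] rot [-0.1 -0.1 67.5] F [-0.4  0.4 -0.1] w 0.0853
t 0.1 d [28.53 69.06 -3.06] rot [-0.1 -0.1 67.5] F [-0.4  0.4 -0.1] w 0.0853
t 0.1 d [28.46 77.89 -7.96] rot [-0.1 -0.1 67.5] F [-0.4  0.4 -0.1] w 0.0853
```

Request:
servo_tool --pt "1 3 3 0 0 8" --pt "3 8 6 0 0 16" --pt "4 13 7 0 0 24" --pt "6 18 7 0 0 32" --pt "7 23 7 0 0 40" --pt "9 28 7 0 0 48" --pt "10 33 7 0 0 56" --pt "12 38 7 0 0 64" --pt "13.5 43 7 0 0 67.5" --pt "15 48 7 0 0 67.5" --grip 0

```text
t: 1.1
tcp_pos: [0.3195, -0.0928, 0.3005]
eef_rot: [-0.481, 0.519, -0.519, 0.48]
ft_force: [0.5, -0.2, 0.7]
gripper_width: -0.0
```

```bash
python3 - <<'E'
from go import *
to(S(-.06,-.092,.30),s[2])
E
```

```text
t 1.1 d [ 7.7  24.23 -0.05] rot [-0.  -0.1  0. ] F [ 0.5 -0.2  0.7] w -0.0
```

Request:
servo_tool --pt "1.6 5 0 0 0 0" --pt "3.2 10 0 0 0 0" --pt "4.8 14.5 0 0 0 0" --pt "6.2 19 0 0 0 0" --pt "7.2 22.5 -1 0 0 0" --pt "7.7 24.2 -4 0 0 0" --pt "7.7 24.2 -7 0 0 0" --pt "7.7 24.2 -10 0 0 0" --pt "7.7 24.2 -10 0 0 0"

```text
t: 2.0
tcp_pos: [0.3936, 0.1484, 0.1969]
eef_rot: [-0.484, 0.52, -0.517, 0.477]
ft_force: [-0.2, -0.1, 0.2]
gripper_width: 0.0001
```

```bash
python3 - <<'E'
from go import *
a=manip.get_image("scene");b=manip.get_image("top")
crop(a,290,90,430,240,4,"pics/s1.png");crop(b,90,230,290,380,4,"pics/t1.png")
to(S(.0075,-.092,.20),s[2])
E
```

```text
t 2.1 d [ 6.72 -0.48 -0.08] rot [ 0.  -0.1  0. ] F [0.4 0.6 0.5] w 0.0001
```

View pics/s1.png

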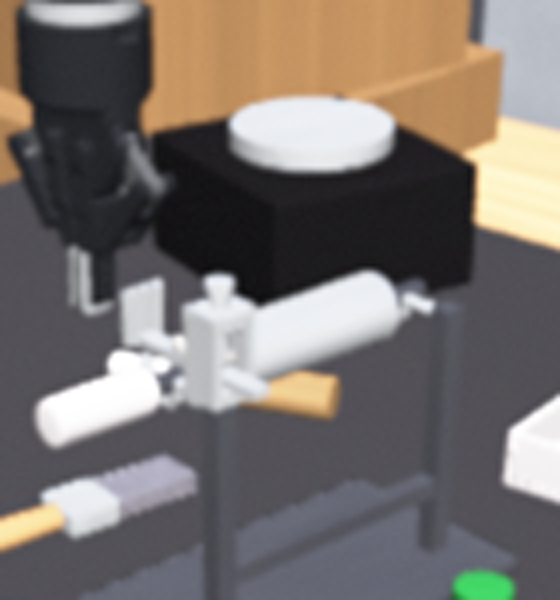

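View pics/t1.png

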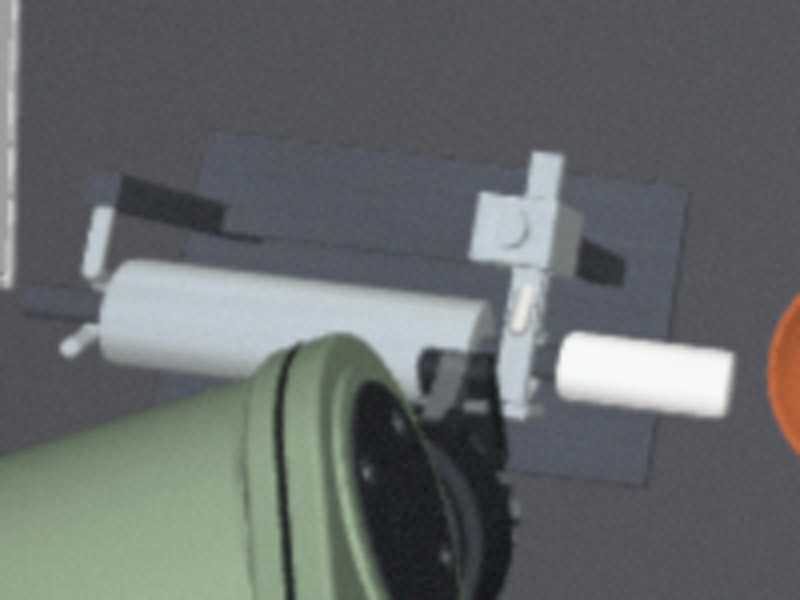

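Request:
servo_tool --pt "1.5 -0.1 0 0 0 0" --pt "3 -0.2 0 0 0 0" --pt "4 -0.3 0 0 0 0" --pt "4.5 -0.3 0 0 0 0" --pt "5 -0.4 0 0 0 0" --pt "5.5 -0.4 0 0 0 0" --pt "6 -0.4 0 0 0 0" --pt "6 -0.4 0 0 0 0"

```text
t: 2.9
tcp_pos: [0.4576, 0.1451, 0.201]
eef_rot: [-0.481, 0.519, -0.519, 0.48]
ft_force: [0.0, 0.9, 0.3]
gripper_width: 0.0001
```

```bash
python3 - <<'E'
from go import *
a=manip.get_image("scene")
crop(a,290,90,430,240,4,"pics/s2.png")
to(S(.0075,-.092,.20),s[2])
E
```

```text
t 2.95 d [ 0.61 -0.08 -0.1 ] rot [-0.  0.  0.] F [-0.1  0.5 -0.3] w -0.0001
```

View pics/s2.png

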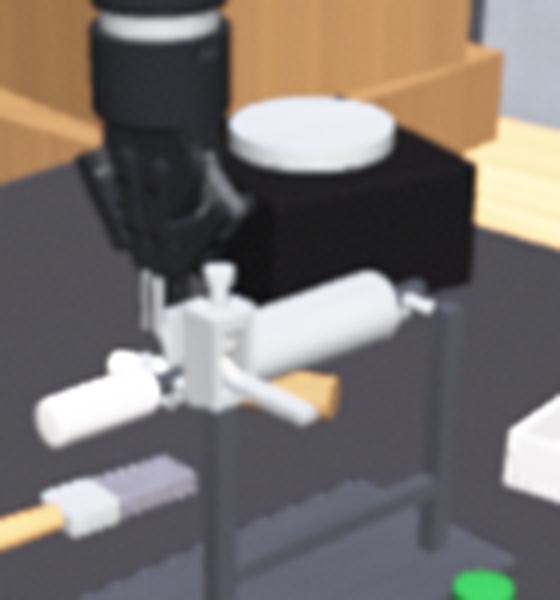

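Request:
servo_tool --pt "0.2 0 0 0 0 0" --pt "0.4 0 0 0 0 0" --pt "0.6 0 0 0 0 0"

```text
t: 3.25
tcp_pos: [0.4637, 0.1449, 0.2009]
eef_rot: [0.481, -0.519, 0.519, -0.48]
ft_force: [-0.9, -0.3, -0.4]
gripper_width: -0.0001
```

```bash
python3 - <<'E'
from go import *
a=manip.get_image("scene")
crop(a,290,90,430,240,4,"pics/s3.png")
to(S(.0075,-.092,.20),s[2])
E
```

```text
t 3.3 d [-0.04 -0.07 -0.09] rot [0. 0. 0.] F [-1.1 -0.5  0.3] w -0.0001
```

View pics/s3.png

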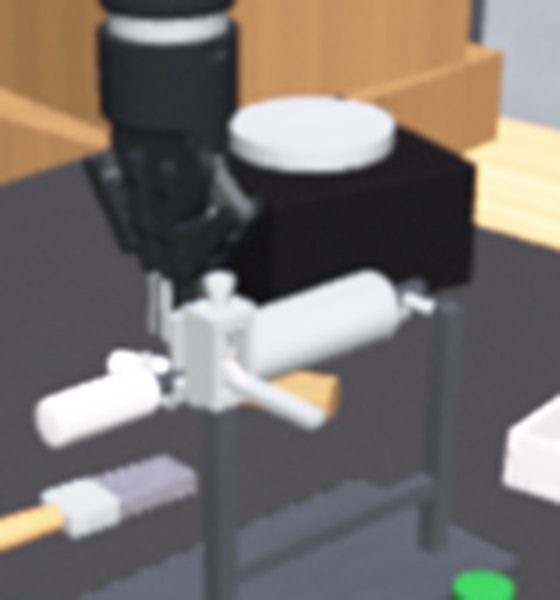

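Request:
servo_tool --pt "0.2 0 0 0 0 0" --pt "0.4 0 0 0 0 0"

```text
t: 3.5
tcp_pos: [0.466, 0.1448, 0.2009]
eef_rot: [-0.482, 0.52, -0.518, 0.479]
ft_force: [-11.4, -0.4, 7.8]
gripper_width: -0.0003
```

Request:
servo_tool --pt "0.2 0 0 0 0 0" --pt "0.4 0 0 0 0 0"

```text
t: 3.7
tcp_pos: [0.466, 0.1448, 0.201]
eef_rot: [-0.484, 0.522, -0.516, 0.476]
ft_force: [-17.0, 1.9, 11.1]
gripper_width: -0.0001
```

```bash
python3 - <<'E'
from go import *
a=manip.get_image("scene")
crop(a,290,90,430,240,4,"pics/s4.png")
to(S(.0075,-.092,.20),s[2])
E
```

```text
t 3.75 d [-0.21 -0.05 -0.1 ] rot [ 0.  -0.9  0.1] F [-14.2  -0.8  10.1] w -0.0001
```

View pics/s4.png

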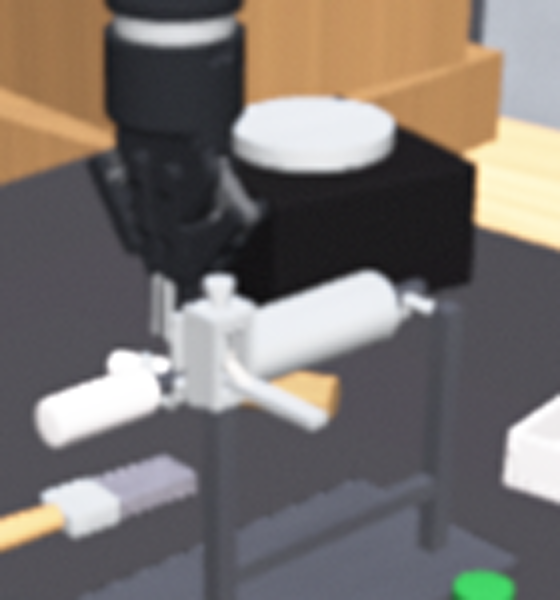

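Request:
servo_tool --pt "0.4 0 0 0 0 0" --pt "0.5 0 0 0 0 0" --pt "0.5 0 0 0 0 0"

```text
t: 4.05
tcp_pos: [0.4658, 0.1448, 0.2011]
eef_rot: [-0.487, 0.525, -0.513, 0.473]
ft_force: [-16.8, -0.4, 11.5]
gripper_width: -0.0003
```

Request:
servo_tool --pt "-1 0 0 0 0 0" --pt "-3 0 0 0 0 0" --pt "-4 0 3 0 0 0" --pt "-4 0 6 0 0 0"

```text
t: 4.45
tcp_pos: [0.4246, 0.1448, 0.2614]
eef_rot: [-0.488, 0.525, -0.513, 0.473]
ft_force: [0.7, 0.1, 0.1]
gripper_width: 0.0003
```

```bash
python3 - <<'E'
from go import *
a=manip.get_image("scene");b=manip.get_image("top")
crop(a,290,90,430,240,4,"pics/s5.png");crop(b,90,230,290,380,4,"pics/t5.png")
to(S(.0,-.006,.26),s[2]);to(S(.0,-.006,.151),s[2])
E
```

```text
t 4.55 d [ 3.45  8.49 -0.52] rot [-0.1 -0.9  0.1] F [-0.  -0.3 -0.9] w -0.0001
t 4.55 d [  3.45   8.49 -11.42] rot [-0.1 -0.9  0.1] F [-0.  -0.3 -0.9] w -0.0001
```

View pics/s5.png

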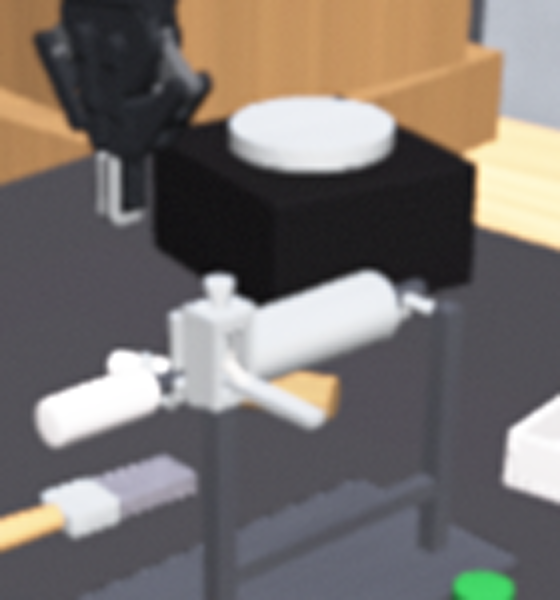

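View pics/t5.png

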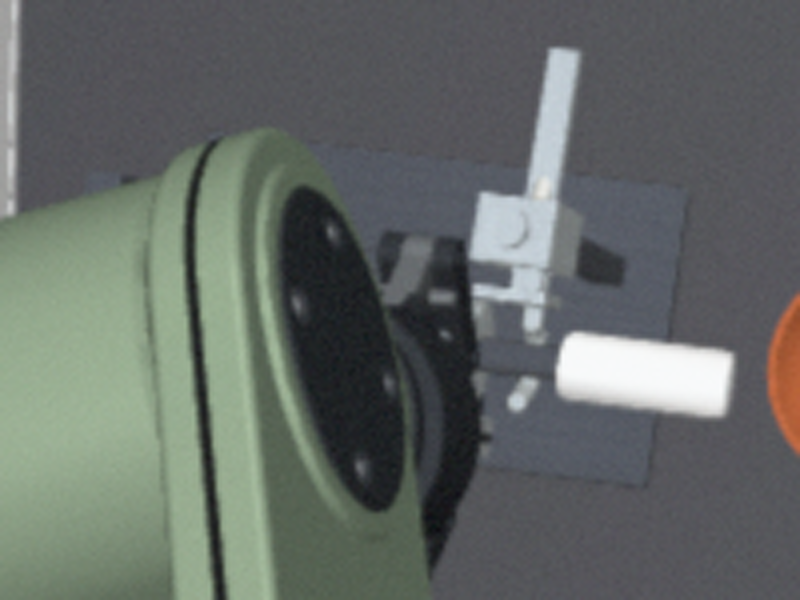

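Request:
servo_tool --pt "0.5 3 0 0 -0.9 0" --pt "2 6 0 0 -0.9 0" --pt "3.4 8.5 0 0 -0.9 0" --pt "3.4 8.5 -1 0 -0.9 0" --pt "3.4 8.5 -4 0 -0.9 0" --pt "3.4 8.5 -7 0 -0.9 0" --pt "3.4 8.5 -10 0 -0.9 0" --pt "3.4 8.5 -11.6 0 -0.9 0" --pt "3.4 8.5 -11.6 0 -0.9 0" --grip 8.5

```text
t: 5.45
tcp_pos: [0.4603, 0.2293, 0.146]
eef_rot: [-0.482, 0.521, -0.518, 0.478]
ft_force: [-0.1, -0.6, -1.5]
gripper_width: 0.0847
```

```bash
python3 - <<'E'
from go import *
a=manip.get_image("scene");b=manip.get_image("top")
crop(a,290,90,430,240,4,"pics/s6.png");crop(b,90,230,290,380,4,"pics/t6.png")
to(S(.0,-.006,.148),s[2])
E
```

```text
t 5.55 d [ 0.04  0.03 -0.11] rot [-0.1 -0.   0.1] F [-0.6 -0.8  1.2] w 0.0847
```

View pics/s6.png

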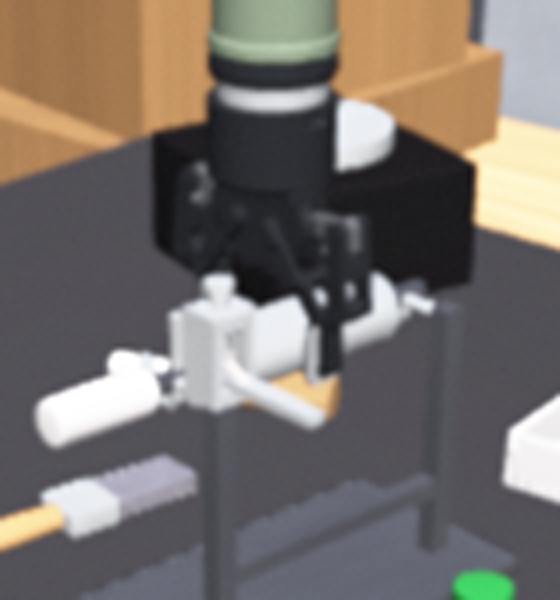

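Request:
servo_tool --pt "0 0 0 0 0 0" --pt "0 0 0 0 0 0" --pt "0 0 0 0 0 0" --pt "0 0 0 0 0 0" --pt "0 0 0 0 0 0" --pt "0 0 0 0 0 0" --grip 3.5

```text
t: 6.15
tcp_pos: [0.4638, 0.2308, 0.1503]
eef_rot: [-0.479, 0.519, -0.519, 0.482]
ft_force: [3.1, -0.8, 5.8]
gripper_width: 0.0427
```

```bash
python3 - <<'E'
from go import *
to(S(.0,-.006,.148),s[2])
E
```

```text
t 6.15 d [-0.09 -0.01 -0.23] rot [-0.2  0.2  0.1] F [ 3.1 -0.8  5.8] w 0.0427
```

Request:
servo_tool --pt "0 0 0.5 0 0 0" --pt "0 0 1.5 0 0 0" --pt "0 0 3 0 0 0" --pt "0 0 5 0 0 0" --pt "0 0 7 0 0 0" --pt "0 0 9 0 0 0" --pt "0 0 11 0 0 0" --pt "0 0 11 0 0 0"

```text
t: 6.95
tcp_pos: [0.4646, 0.2314, 0.2628]
eef_rot: [0.477, -0.519, 0.519, -0.483]
ft_force: [0.3, 0.2, -4.0]
gripper_width: 0.0428
```

```bash
python3 - <<'E'
from go import *
a=manip.get_image("scene");b=manip.get_image("top")
crop(a,290,60,430,210,4,"pics/s7.png");crop(b,90,230,290,380,4,"pics/t7.png")
to(Gr(-.006,0,.26),g[2]-np.pi/2)
E
```

```text
t 7.05 d [ 2.050e+00 -4.017e+01  3.000e-02] rot [ -0.1   0.2 -75.4] F [-0.8 -0.1 -4.2] w 0.0427
```

View pics/s7.png

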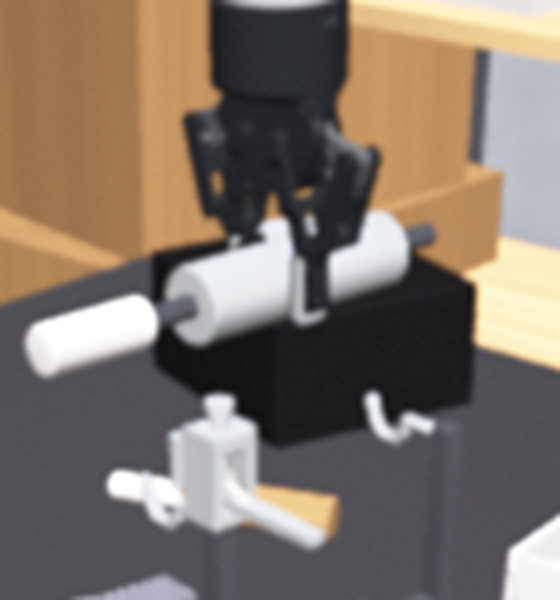

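View pics/t7.png

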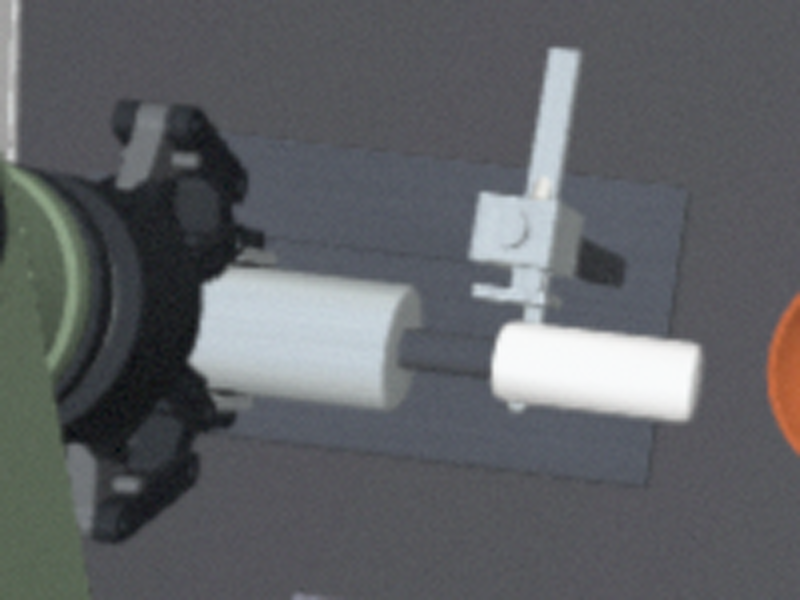

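```bash
python3 - <<'E'
from go import *
t=lambda u,v,k,x0,y0:(x0+(u+.5)/k-.5,y0+(v+.5)/k-.5)
X=tri(t(40,358,4,290,60),t(697,384,4,90,230));Y=tri(t(187,306,4,290,60),t(402,350,4,90,230))
tcp=np.array([.4638,.2308,.2600])
u=S(0,1,0)-S(0,0,0)
for P in(X,Y): print(P.round(4),"along axis from tcp",np.dot(P-tcp,u),"perp",np.dot(P-tcp,[u[1],-u[0],0]),"dz",P[2]-tcp[2])
print(manip.get_state()["tcp_pos"])
E
```

```text
[0.4472 0.0609 0.2779] along axis from tcp -0.17068315167784215 perp -0.003559463657780858 dz 0.017895355218089715
[0.4559 0.1637 0.2815] along axis from tcp -0.06749026227008453 perp -0.0027444162630966126 dz 0.021467570037964956
[0.46314872 0.23059517 0.25971531]
```

Request:
servo_tool --pt "0 -2 0.5 0 0 -8" --pt "0 -6 1 0 0 -16" --pt "0.5 -10.5 1 0 0 -24" --pt "0.5 -15 1 0 0 -32" --pt "1 -19.5 1 0 0 -40" --pt "1 -24 1 0 0 -48" --pt "1.5 -28.5 1 0 0 -56" --pt "1.9 -33 1 0 0 -64" --pt "1.9 -37 1 0 0 -72" --pt "1.9 -40.2 1 0 0 -75.4"

```text
t: 8.05
tcp_pos: [0.4809, -0.1733, 0.2677]
eef_rot: [-0.061, 0.705, -0.704, 0.06]
ft_force: [0.9, 0.3, -3.6]
gripper_width: 0.0422
```

Request:
servo_tool --pt "0 0 0 0 0 0" --pt "0 0 0 0 0 0"

```text
t: 8.25
tcp_pos: [0.4798, -0.1734, 0.2657]
eef_rot: [-0.062, 0.706, -0.703, 0.058]
ft_force: [-1.2, 0.8, -3.9]
gripper_width: 0.0429
```

```bash
python3 - <<'E'
from go import *
a=manip.get_image("scene");b=manip.get_image("top")
crop(a,130,110,350,290,3.6,"pics/s8.png");crop(b,330,180,550,400,3,"pics/t8.png")
to(Gr(-.007,0,.26),g[2]-np.pi/2)
E
```

```text
t 8.35 d [ 0.23  0.1  -0.66] rot [-0.1 -0.2  0.3] F [-0.2  0.2 -4.7] w 0.0423
```

View pics/s8.png

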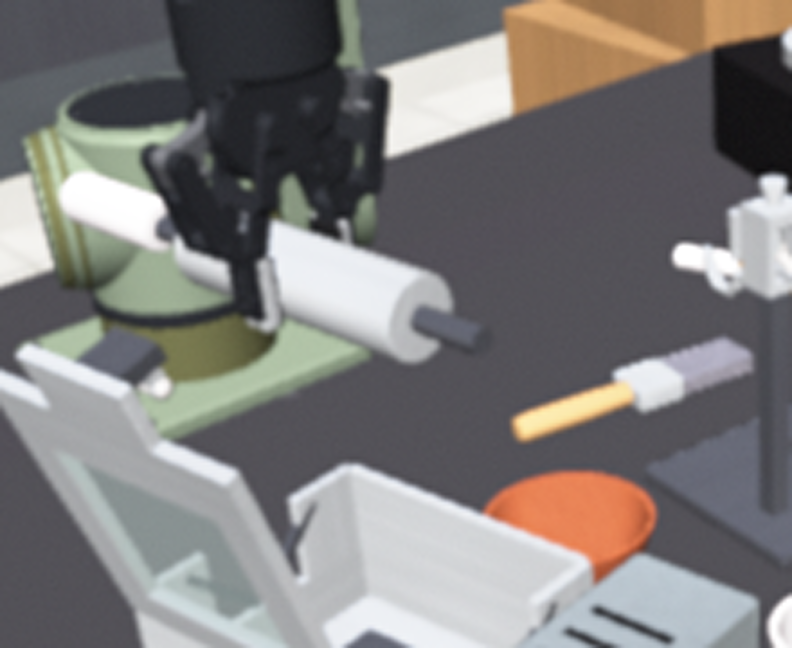

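View pics/t8.png

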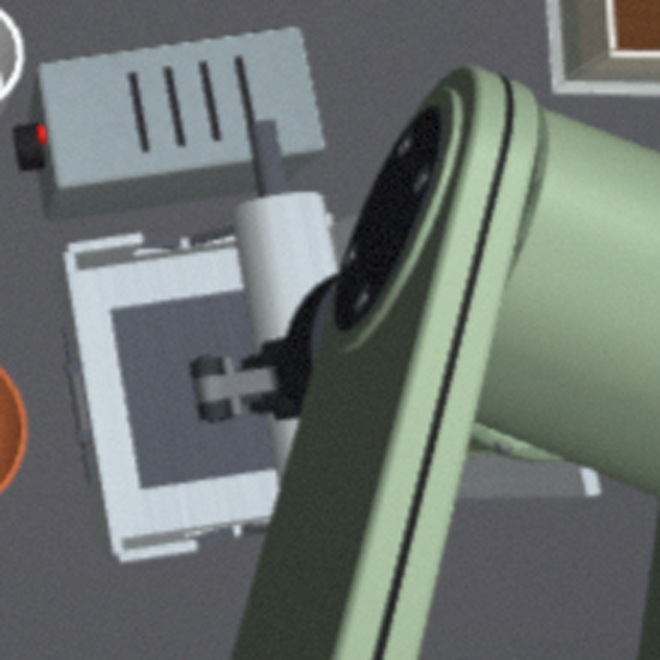

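```bash
python3 - <<'E'
from go import *
a=manip.get_image("scene");cv2.imwrite("pics/s9.png",a)
b=manip.get_image("top");cv2.imwrite("pics/t9.png",b)
print(proj("scene",(.178,-.546,.23)),manip.get_state()["q"].round(3))
E
```

```text
[[-60.4998547  230.81824853]] [-0.367  0.197  1.643  0.     1.304  1.031]
```

View pics/s9.png

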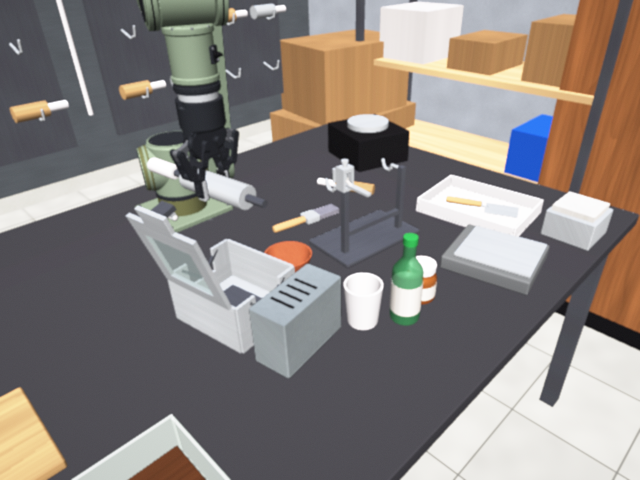

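View pics/t9.png

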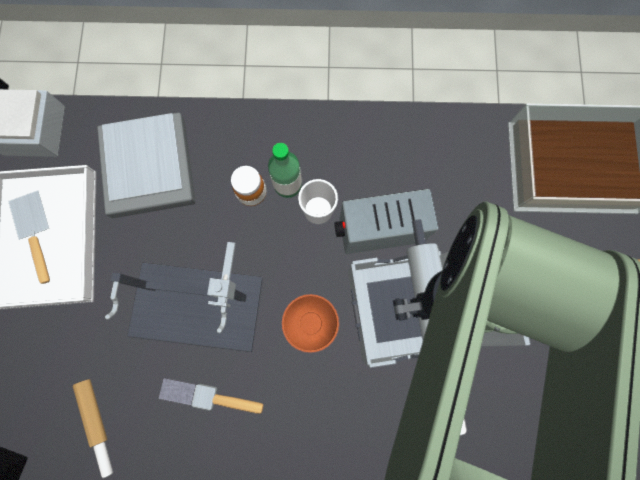

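Request:
servo_tool --pt "0.2 0.1 -2 0 0 0" --pt "0.2 0.1 -5 0 0 0" --pt "0.2 0.1 -9 0 0 0" --pt "0.2 0.1 -12.5 0 0 0" --pt "0.2 0.1 -15.5 0 0 0" --pt "0.2 0.1 -17 0 0 0" --pt "0.2 0.1 -18 0 0 0" --pt "0.2 0.1 -18 0 0 0"

```text
t: 9.25
tcp_pos: [0.4824, -0.1702, 0.0865]
eef_rot: [-0.063, 0.705, -0.704, 0.06]
ft_force: [0.5, 0.5, -3.0]
gripper_width: 0.0425
```

```bash
python3 - <<'E'
from go import *
a=manip.get_image("scene");b=manip.get_image("top")
crop(a,130,170,350,350,3.6,"pics/s10.png");crop(b,330,180,550,400,3,"pics/t10.png")
to(Gr(-.007,0,.048),g[2]-np.pi/2)
E
```

```text
t 9.35 d [-0.1  -0.04 -4.02] rot [-0.   0.   0.2] F [ 0.4  0.  -3.8] w 0.0427
```

View pics/s10.png

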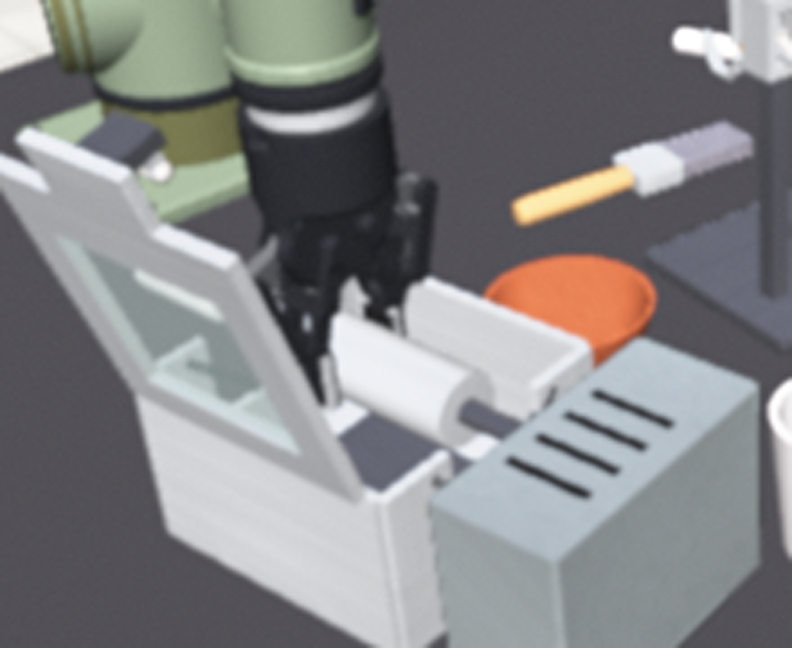

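View pics/t10.png

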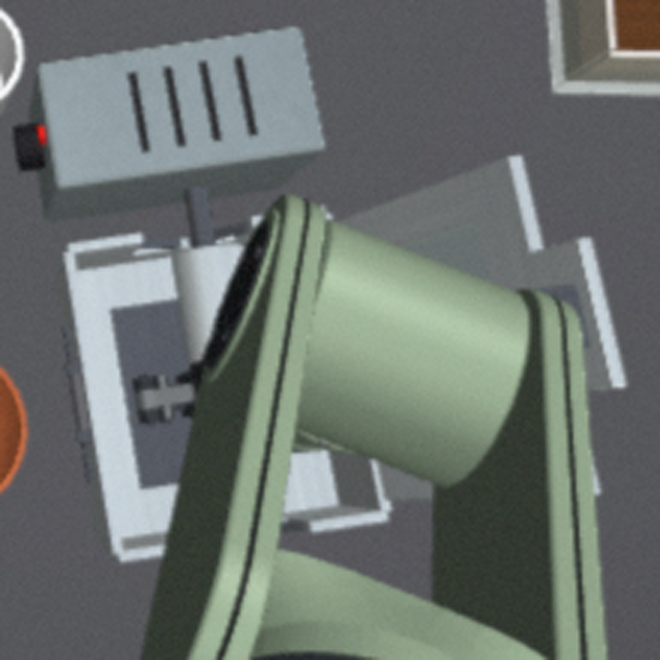

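Request:
servo_tool --pt "-0.1 0 -1 0 0 0" --pt "-0.1 0 -2 0 0 0" --pt "-0.1 0 -2.8 0 0 0" --pt "-0.1 0 -3.3 0 0 0" --pt "-0.1 0 -3.5 0 0 0"

```text
t: 9.85
tcp_pos: [0.4822, -0.1709, 0.0523]
eef_rot: [-0.062, 0.705, -0.704, 0.061]
ft_force: [0.0, -0.4, -4.0]
gripper_width: 0.0427
```

Request:
servo_tool --pt "0 0 -0.2 0 0 0" --pt "0 0 -0.4 0 0 0"

```text
t: 10.05
tcp_pos: [0.4823, -0.171, 0.0482]
eef_rot: [-0.062, 0.705, -0.704, 0.061]
ft_force: [-0.5, 0.0, -4.4]
gripper_width: 0.0424
```

Request:
servo_tool --pt "0 0 -0.2 0 0 0" --pt "0 0 -0.3 0 0 0"

```text
t: 10.25
tcp_pos: [0.4825, -0.1708, 0.0459]
eef_rot: [-0.062, 0.705, -0.704, 0.061]
ft_force: [-3.6, 2.2, 7.8]
gripper_width: 0.0425
```

Request:
servo_tool --pt "0 0 -0.2 0 0 0" --pt "0 0 -0.3 0 0 0"

```text
t: 10.45
tcp_pos: [0.4827, -0.1702, 0.0451]
eef_rot: [-0.061, 0.705, -0.704, 0.061]
ft_force: [-5.5, 6.6, 21.1]
gripper_width: 0.0423
```

Request:
servo_tool --pt "0 0 0 0 0 0" --pt "0 0 0 0 0 0"

```text
t: 10.65
tcp_pos: [0.4828, -0.1701, 0.0456]
eef_rot: [-0.061, 0.705, -0.704, 0.062]
ft_force: [0.2, 1.5, -1.4]
gripper_width: 0.0429
```

```bash
python3 - <<'E'
from go import *
a=manip.get_image("scene")
crop(a,130,170,350,350,3.6,"pics/s11.png")
to(Gr(-.007,0,.048),g[2]-np.pi/2)
E
```

```text
t 10.7 d [-0.01 -0.13  0.26] rot [-0.1  0.1  0.2] F [-0.9  2.3  1.5] w 0.0427
```

View pics/s11.png

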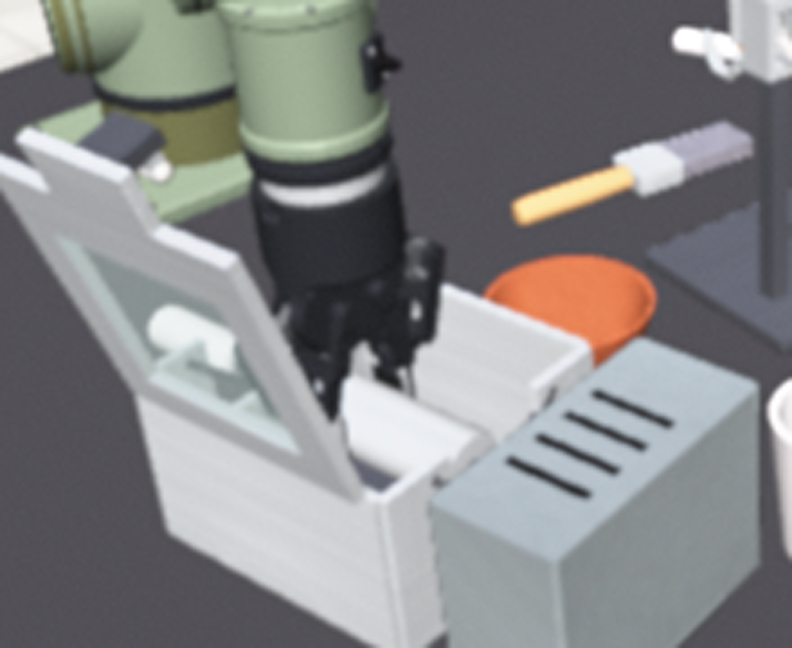

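Request:
servo_tool --pt "0 0 0 0 0 0" --pt "0 0 0 0 0 0" --pt "0 0 0 0 0 0" --pt "0 0 0 0 0 0" --pt "0 0 0 0 0 0" --grip 7

```text
t: 11.2
tcp_pos: [0.4829, -0.1702, 0.0454]
eef_rot: [-0.061, 0.705, -0.704, 0.062]
ft_force: [-0.6, -0.2, -0.4]
gripper_width: 0.0698
```

Request:
servo_tool --pt "0 0 1 0 0 0" --pt "0 0 3 0 0 0" --pt "0 0 6 0 0 0" --pt "0 0 10 0 0 0" --pt "0 0 14 0 0 0" --pt "0 0 18 0 0 0" --pt "0 0 22 0 0 0" --pt "0 0 26 0 0 0" --pt "0 0 30 0 0 0" --pt "0 0 33 0 0 0"

```text
t: 12.2
tcp_pos: [0.4828, -0.1701, 0.3791]
eef_rot: [-0.06, 0.704, -0.704, 0.063]
ft_force: [0.3, -0.1, 0.2]
gripper_width: 0.07
```

```bash
python3 - <<'E'
from go import *
a=manip.get_image("scene");b=manip.get_image("top")
crop(a,110,170,350,350,3.3,"pics/s12.png");crop(b,330,180,550,400,3,"pics/t12.png")
to(Gr(-.007,0,.048),g[2]-np.pi/2)
E
```

```text
t 12.3 d [ -0.15  -0.07 -33.31] rot [0.1 0.6 0.2] F [ 1.3  0.1 -0.5] w 0.0698
```

View pics/s12.png

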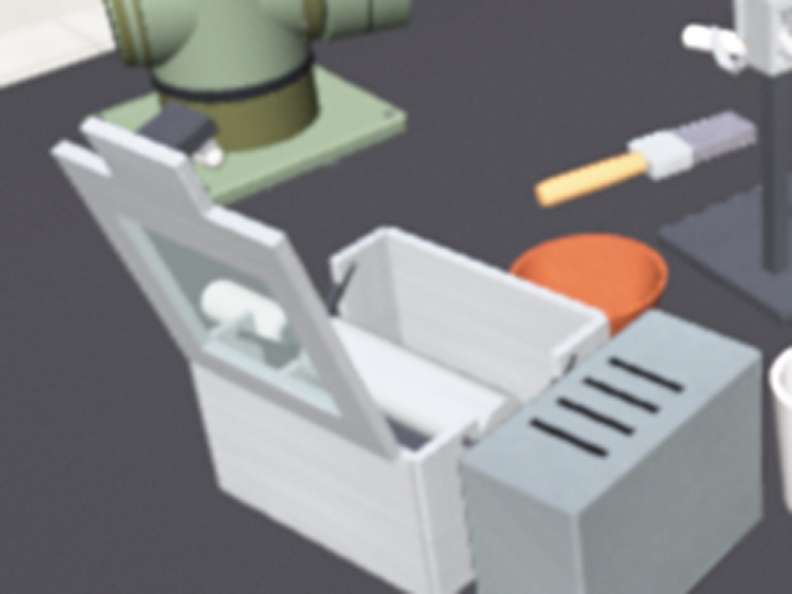

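View pics/t12.png

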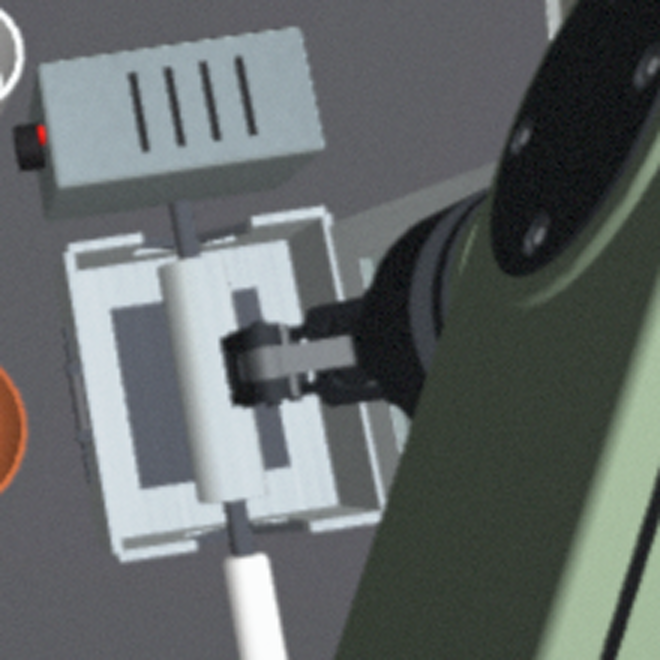

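```bash
cat > lid.py <<'E'
from go import *
def lidpt(x,r,h,th): # h: normal offset from underside plane (0 inner, .008 outer)
    c,s_=np.cos(th),np.sin(th);return Gr(x,-.083+r*c-h*s_,.105+r*s_+h*c)
def ovl(img,n,x0,y0,x1,y1,k,fn,ths):
    im=cv2.resize(img[y0:y1,x0:x1],None,fx=k,fy=k,interpolation=cv2.INTER_CUBIC)
    cols=[(0,0,255),(0,200,0),(255,0,0)]
    for th,col in zip(ths,cols):
        for h in(0.,.008):
            pts=np.array([lidpt(x,r,h,th) for x,r in((-.083,0),(-.083,.168),(-.035,.168),(-.035,.201),(.035,.201),(.035,.168),(.083,.168),(.083,0))])
            u=(proj(n,pts)-[x0,y0]+.5)*k-.5
            cv2.polylines(im,[np.round(u*8).astype(int)],False,col,1,cv2.LINE_AA,3)
    cv2.imwrite(fn,im)
E
python3 - <<'E'
from lid import *
a=cv2.imread("pics/scene0.png");b=cv2.imread("pics/top0.png")
ovl(a,"scene",120,190,280,350,4,"pics/l1.png",[1.8,1.9,2.0])
ovl(b,"top",430,220,560,370,4,"pics/l2.png",[1.8,1.9,2.0])
E
```

```text
(no output)
```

View pics/l1.png

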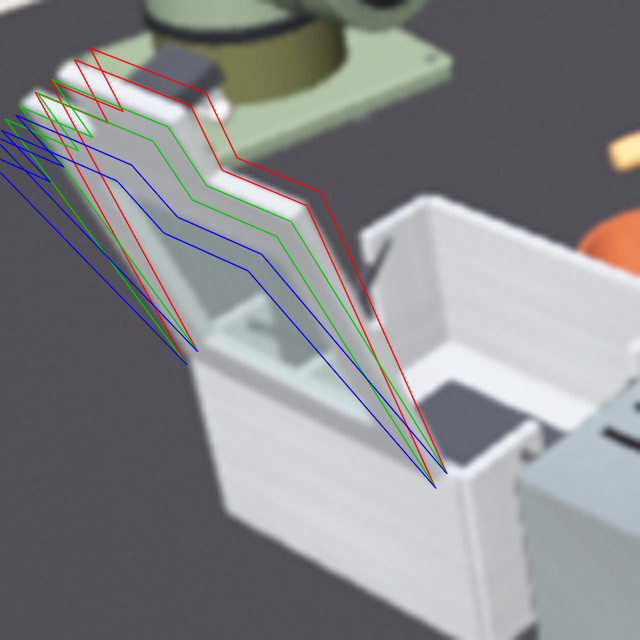

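View pics/l2.png

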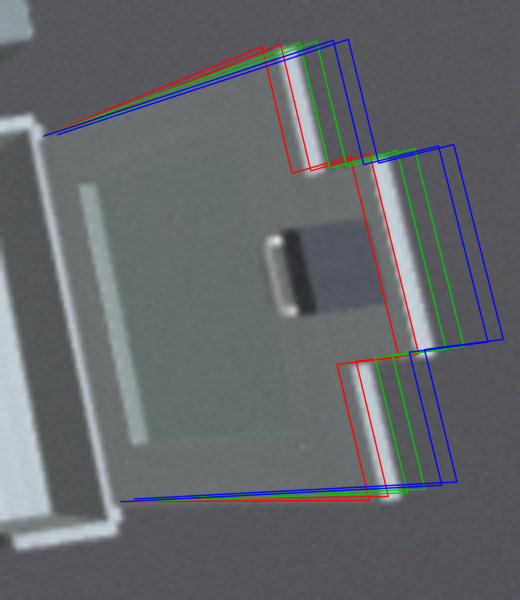

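```bash
python3 - <<'E'
from go import *
yw=g[2]-np.pi/2
to(Gr(0,-.20,.375),yw);to(Gr(0,-.20,.26),yw)
E
```

```text
t 12.3 d [  4.07 -19.63  -0.61] rot [0.1 0.6 0.2] F [ 1.3  0.1 -0.5] w 0.0698
t 12.3 d [  4.07 -19.63 -12.11] rot [0.1 0.6 0.2] F [ 1.3  0.1 -0.5] w 0.0698
```

Request:
servo_tool --pt "0.5 -3 0 0 0.6 0" --pt "1.5 -7 0 0 0.6 0" --pt "2.5 -11.5 0 0 0.6 0" --pt "3.3 -16 0 0 0.6 0" --pt "4.1 -19.6 0 0 0.6 0" --pt "4.1 -19.6 -2 0 0.6 0" --pt "4.1 -19.6 -5 0 0.6 0" --pt "4.1 -19.6 -9 0 0.6 0" --pt "4.1 -19.6 -12 0 0.6 0" --pt "4.1 -19.6 -12 0 0.6 0" --grip 0

```text
t: 13.3
tcp_pos: [0.5226, -0.3649, 0.2556]
eef_rot: [-0.064, 0.706, -0.702, 0.058]
ft_force: [0.3, -0.2, 0.4]
gripper_width: 0.0003
```

```bash
python3 - <<'E'
from go import *
a=manip.get_image("scene");b=manip.get_image("top")
crop(a,60,110,300,310,3.3,"pics/s13.png");crop(b,400,180,620,400,2.7,"pics/t13.png")
yw=g[2]-np.pi/2
to(Gr(0,-.20,.26),yw);to(Gr(0,-.1034,.265),yw)
E
```

```text
t 13.4 d [-0.03 -0.03 -0.14] rot [0.1 0.  0.2] F [ 0.5 -0.3 -0.1] w -0.0001
t 13.4 d [-1.73  9.48  0.36] rot [0.1 0.  0.2] F [ 0.5 -0.3 -0.1] w -0.0001
```

View pics/s13.png

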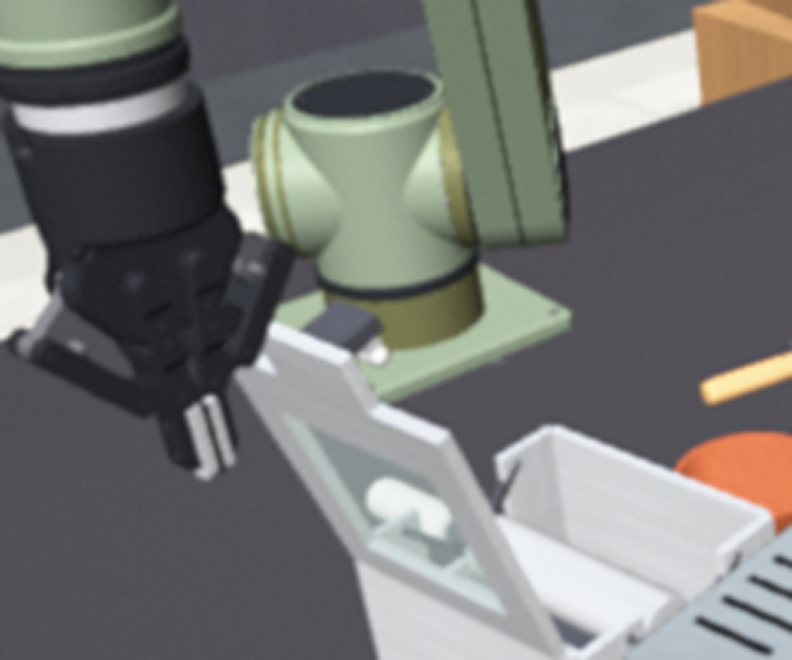

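View pics/t13.png

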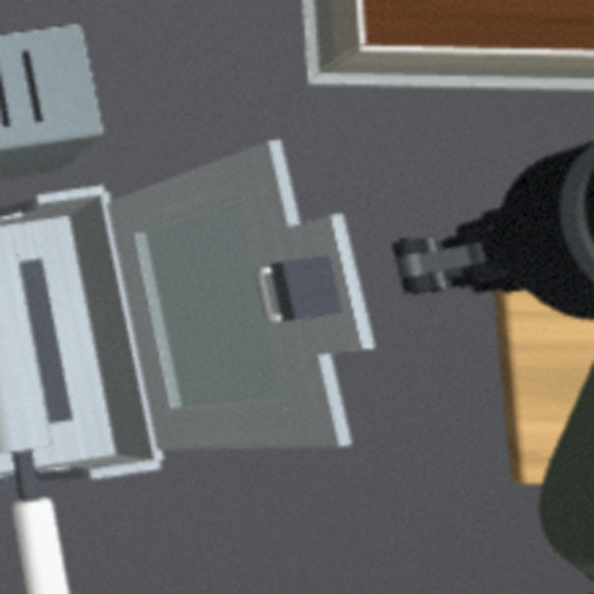

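Request:
servo_tool --pt "-0.3 1.5 1.5 0 0 0" --pt "-0.6 3.5 1.5 0 0 0" --pt "-0.9 5 1.5 0 0 0" --pt "-1.1 6.2 1.5 0 0 0" --pt "-1.3 7.4 1.5 0 0 0" --pt "-1.6 8.6 1.5 0 0 0" --pt "-1.8 9.8 1.5 0 0 0"

```text
t: 14.1
tcp_pos: [0.5068, -0.2677, 0.2765]
eef_rot: [0.061, -0.704, 0.705, -0.061]
ft_force: [0.7, -1.7, 3.0]
gripper_width: 0.0001
```

```bash
python3 - <<'E'
from go import *
a=manip.get_image("scene");b=manip.get_image("top")
crop(a,60,110,300,310,3.3,"pics/s14.png")
yw=g[2]-np.pi/2
for y,z in((-.038,.276),(.01,.251),(.053,.216),(.078,.177),(.0886,.141),(.092,.113)):to(Gr(0,y,z),yw)
E
```

```text
t 14.2 d [-1.02  5.9  -0.01] rot [-0.  -0.1  0.2] F [-0.5 -0.3  0.3] w -0.0
t 14.2 d [-1.87 10.62 -2.51] rot [-0.  -0.1  0.2] F [-0.5 -0.3  0.3] w -0.0
t 14.2 d [-2.63 14.86 -6.01] rot [-0.  -0.1  0.2] F [-0.5 -0.3  0.3] w -0.0
t 14.2 d [-3.07 17.32 -9.91] rot [-0.  -0.1  0.2] F [-0.5 -0.3  0.3] w -0.0
t 14.2 d [ -3.25  18.36 -13.51] rot [-0.  -0.1  0.2] F [-0.5 -0.3  0.3] w -0.0
t 14.2 d [ -3.31  18.7  -16.31] rot [-0.  -0.1  0.2] F [-0.5 -0.3  0.3] w -0.0
```

View pics/s14.png

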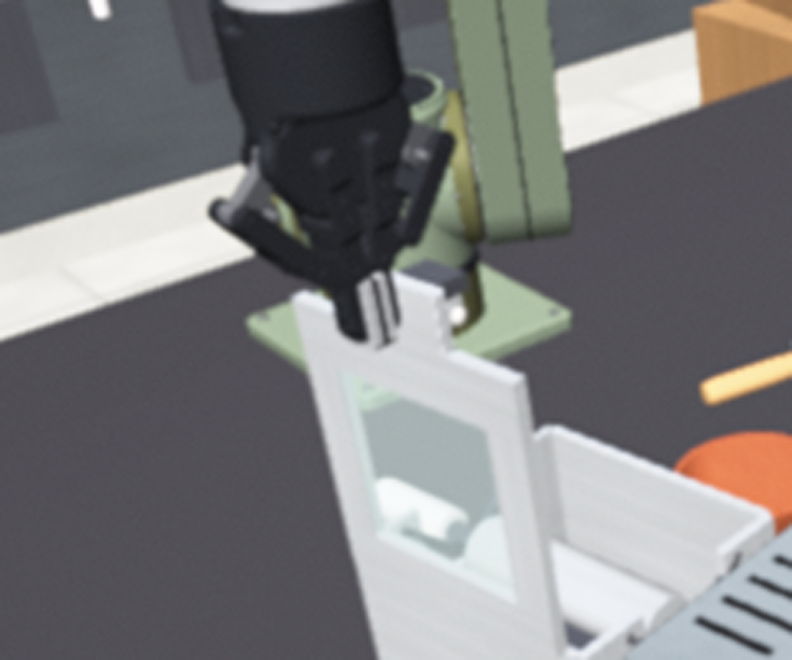

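Request:
servo_tool --pt "-0.3 2 0 0 0 0" --pt "-0.7 4 0 0 0 0" --pt "-1 5.9 0 0 0 0" --pt "-1.3 7.5 -0.7 0 0 0" --pt "-1.6 9 -1.5 0 0 0" --pt "-1.9 10.6 -2.5 0 0 0" --pt "-2.1 12 -3.6 0 0 0" --pt "-2.4 13.5 -4.7 0 0 0" --pt "-2.6 14.9 -6 0 0 0"

```text
t: 15.1
tcp_pos: [0.4798, -0.1159, 0.2159]
eef_rot: [-0.062, 0.705, -0.704, 0.061]
ft_force: [1.0, -0.7, 0.5]
gripper_width: 0.0002
```

```bash
python3 - <<'E'
from go import *
a=manip.get_image("scene");b=manip.get_image("top")
crop(a,100,130,340,330,3.3,"pics/s15.png")
yw=g[2]-np.pi/2
for y,z in((.053,.216),(.078,.177),(.0886,.141),(.092,.113)):to(Gr(0,y,z),yw)
E
```

```text
t 15.2 d [ 0.18 -0.3   0.15] rot [-0.2 -0.4  0. ] F [-0.5 -0.1  0.5] w 0.0
t 15.2 d [-0.26  2.16 -3.75] rot [-0.2 -0.4  0. ] F [-0.5 -0.1  0.5] w 0.0
t 15.2 d [-0.45  3.2  -7.35] rot [-0.2 -0.4  0. ] F [-0.5 -0.1  0.5] w 0.0
t 15.2 d [ -0.51   3.54 -10.15] rot [-0.2 -0.4  0. ] F [-0.5 -0.1  0.5] w 0.0
```

View pics/s15.png

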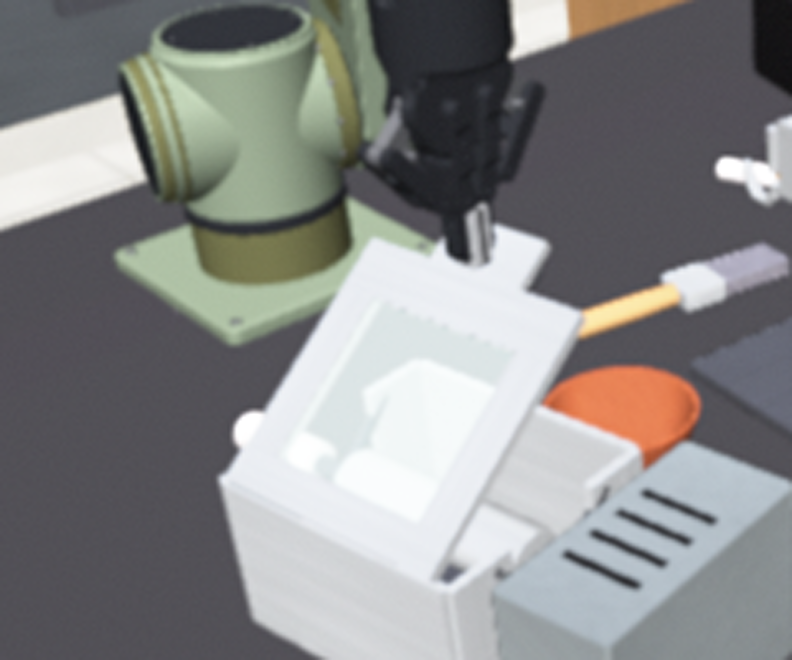

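Request:
servo_tool --pt "-0.1 0.8 -1.3 0 0 0" --pt "-0.2 1.5 -2.5 0 0 0" --pt "-0.3 2.2 -3.8 0 0 0" --pt "-0.4 2.7 -5 0 0 0" --pt "-0.4 3 -6.2 0 0 0" --pt "-0.5 3.3 -7.4 0 0 0" --pt "-0.5 3.4 -8.2 0 0 0"

```text
t: 15.9
tcp_pos: [0.4733, -0.0806, 0.1324]
eef_rot: [-0.065, 0.706, -0.703, 0.06]
ft_force: [0.4, -0.4, 0.5]
gripper_width: -0.0002
```

Request:
servo_tool --pt "0 0 -0.4 0 0 0" --pt "0 0 -0.8 0 0 0" --pt "0 0 -1.2 0 0 0"

```text
t: 16.2
tcp_pos: [0.4737, -0.0801, 0.1219]
eef_rot: [-0.064, 0.706, -0.703, 0.061]
ft_force: [-0.3, 2.7, 3.7]
gripper_width: 0.0
```

```bash
python3 - <<'E'
from go import *
a=manip.get_image("scene");b=manip.get_image("top")
crop(a,100,150,340,350,3.3,"pics/s16.png")
yw=g[2]-np.pi/2
for y,z in((.092,.113),):to(Gr(0,y,z),yw)
E
```

```text
t 16.3 d [-0.02  0.1  -0.78] rot [-0.2 -0.3  0. ] F [0.6 0.6 0.7] w -0.0001
```

View pics/s16.png

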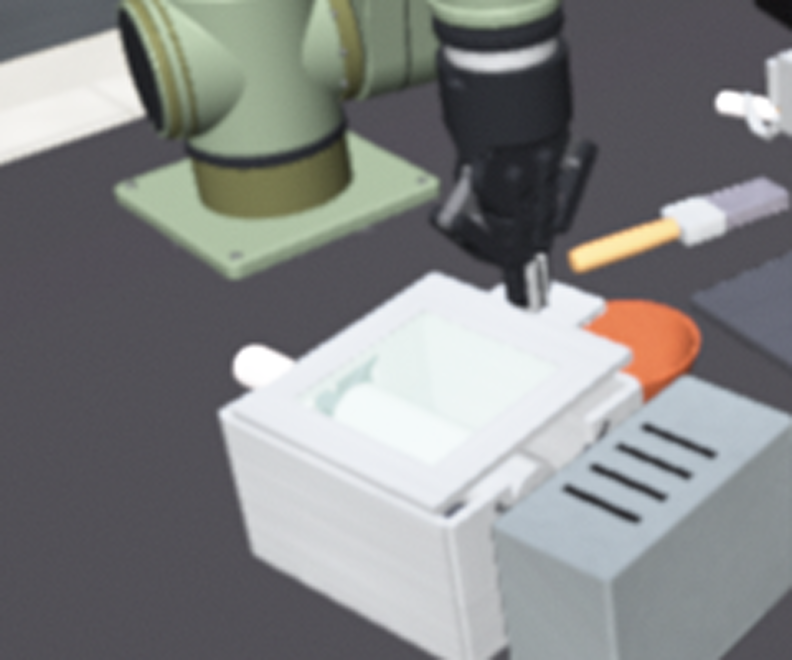

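Request:
servo_tool --pt "0 0.2 -0.3 0 0 0" --pt "0 0.3 -0.6 0 0 0" --pt "0 0.3 -0.9 0 0 0"

```text
t: 16.6
tcp_pos: [0.4737, -0.0774, 0.1127]
eef_rot: [-0.064, 0.706, -0.703, 0.06]
ft_force: [-7.9, 2.0, 31.6]
gripper_width: 0.0002
```

Request:
servo_tool --pt "0 0 -0.3 0 0 0" --pt "0 0 -0.5 0 0 0"

```text
t: 16.8
tcp_pos: [0.4738, -0.0774, 0.1125]
eef_rot: [-0.064, 0.706, -0.703, 0.061]
ft_force: [-15.0, 2.2, 53.4]
gripper_width: 0.0002
```

```bash
python3 - <<'E'
from go import *
a=manip.get_image("scene")
crop(a,100,150,340,350,3.3,"pics/s17.png")
to(Gr(0,.092,.113),g[2]-np.pi/2)
E
```

```text
t 16.85 d [-0.05 -0.21  0.04] rot [-0.2 -0.3  0. ] F [-12.4   2.1  38.8] w 0.0
```

View pics/s17.png

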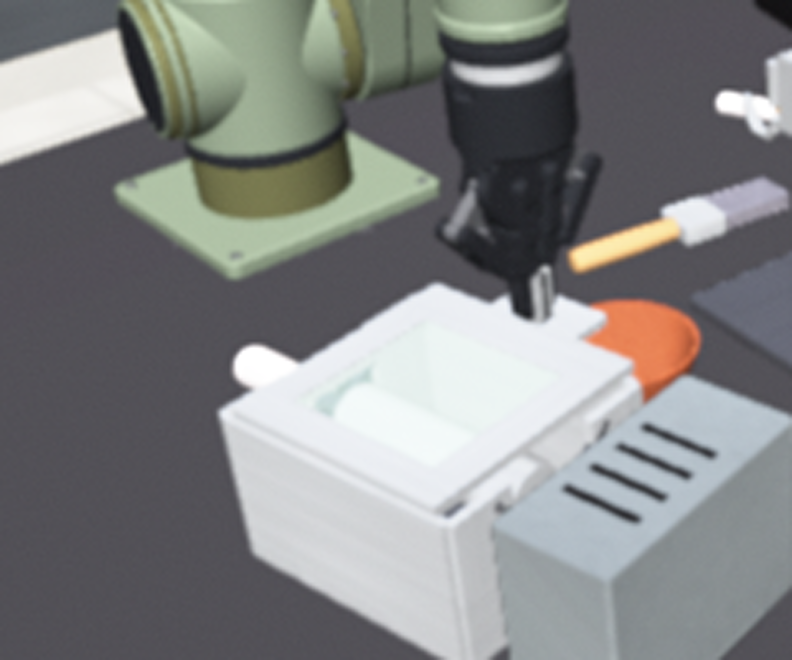

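Request:
servo_tool --pt "0 0 0.5 0 0 0" --pt "0 0 2 0 0 0" --pt "0 0 5 0 0 0" --pt "0 0 9 0 0 0" --pt "0 0 14 0 0 0" --pt "-1 -3 18 0 0 0" --pt "-3 -7 20 0 0 0" --pt "-5 -11 20 0 0 0" --pt "-7 -15 20 0 0 0" --pt "-9 -19 20 0 0 0"

```text
t: 17.85
tcp_pos: [0.3828, -0.2687, 0.3124]
eef_rot: [-0.064, 0.706, -0.703, 0.061]
ft_force: [0.8, -0.2, 0.2]
gripper_width: 0.0004
```

Request:
servo_tool --pt "-2 -4.5 0 0 0 0" --pt "-4 -9 0 0 0 0" --pt "-6 -13 0 0 0 0" --pt "-6 -13 0 0 0 0"

```text
t: 18.25
tcp_pos: [0.3204, -0.4028, 0.3112]
eef_rot: [-0.063, 0.706, -0.703, 0.058]
ft_force: [0.2, 0.8, 0.5]
gripper_width: 0.0003
```

```bash
python3 - <<'E'
from lid import *
a=manip.get_image("scene");b=manip.get_image("top")
cv2.imwrite("pics/s18.png",a);cv2.imwrite("pics/t18.png",b)
crop(a,150,210,350,370,4,"pics/s18c.png")
ovl(a,"scene",150,210,350,370,4,"pics/s18o.png",[0,0.05]);crop(b,330,180,530,380,3,"pics/t18c.png")
print(manip.get_state()["t"],manip.get_state()["tcp_pos"],manip.get_state()["ft_force"])
E
```

```text
18.35 [ 0.32232303 -0.39910673  0.31156219] [ 0.35766585  1.28233084 -0.5154271 ]
```

View pics/s18c.png

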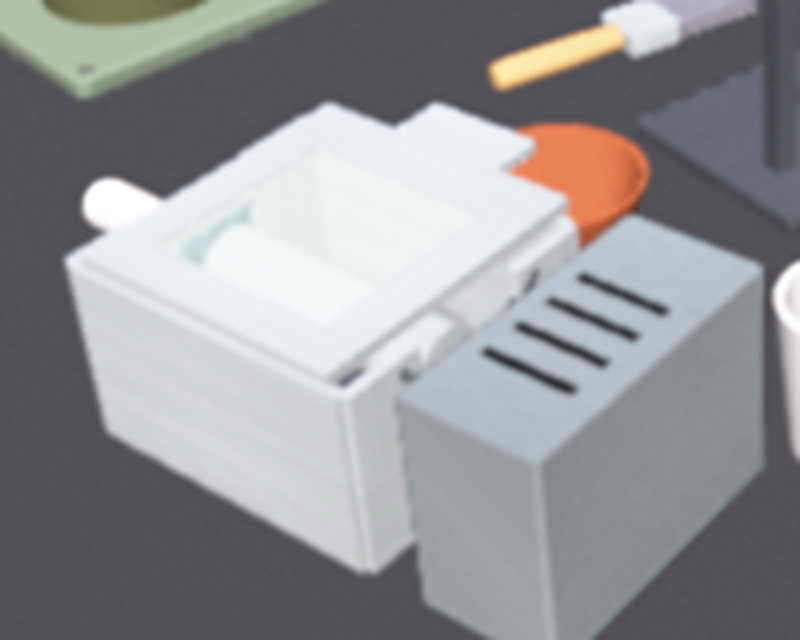

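View pics/s18o.png

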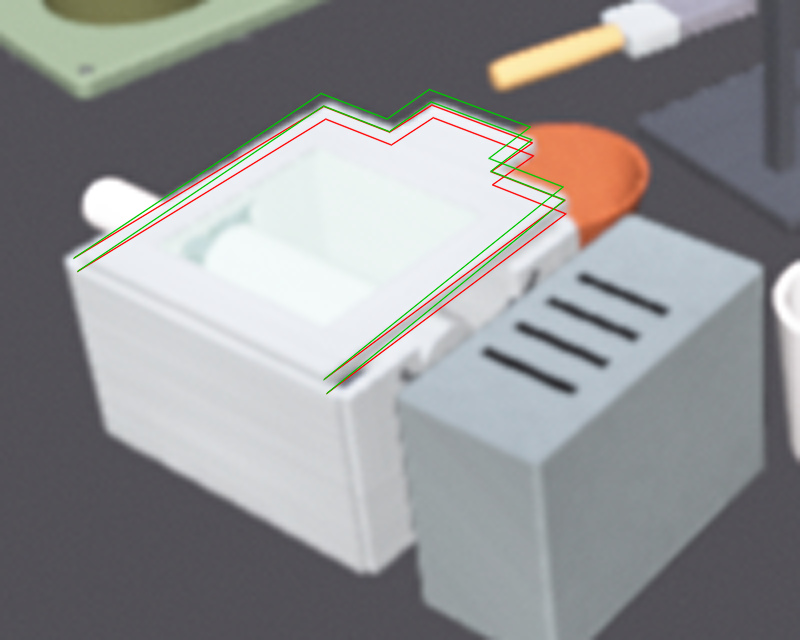

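View pics/t18.png

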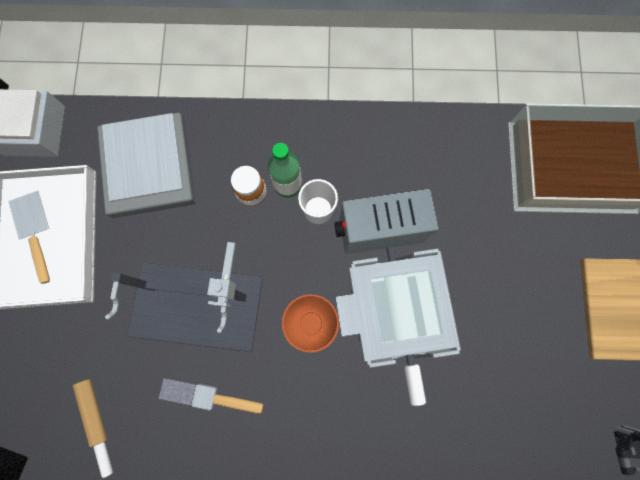

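View pics/s18.png

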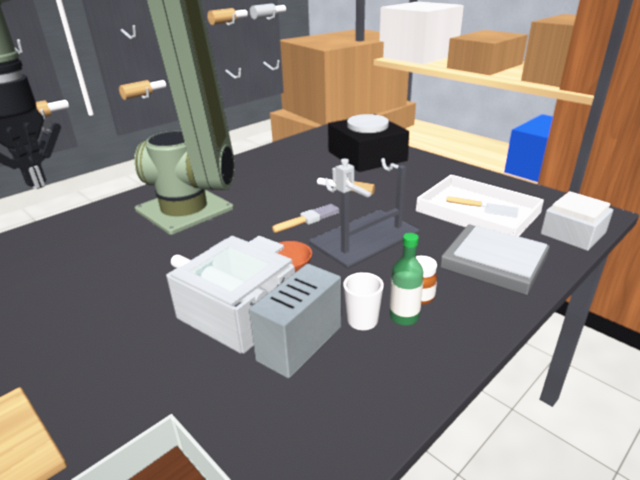

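```bash
python3 - <<'E'
from lid import *
a=cv2.imread("pics/s18.png");crop(a,100,150,340,350,3.3,"pics/s18d.png")
p=cv2.imread("pics/s17.png");q=cv2.imread("pics/s18d.png")
f=lambda i:np.float32(cv2.cvtColor(i,cv2.COLOR_BGR2GRAY))[350:430,440:640]
print(cv2.phaseCorrelate(f(p)[:, :],f(q)[:, :]))
cv2.imwrite("pics/cmp.png",np.vstack([cv2.resize(i[270:480,380:660],None,fx=2,fy=2)[:290] for i in(p,q)]))
# rim and lid in top: underside height estimate
b=cv2.imread("pics/t18.png");ovl(b,"top",330,240,480,370,5,"pics/t18o.png",[0,0.05])
E
```

```text
((-0.024951095395820744, 0.043986827949197504), 0.8691391611099243)
```

View pics/cmp.png

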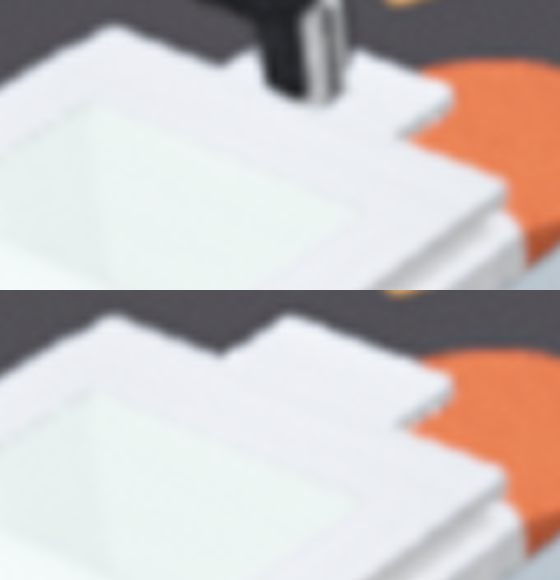

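View pics/t18o.png

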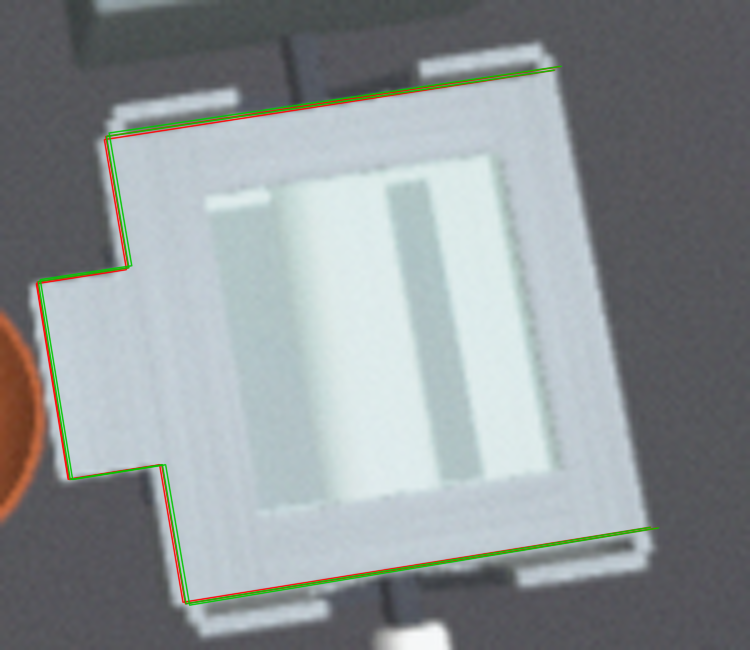

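```bash
python3 -c "
from cell import manip
print(manip.close_job(), manip.get_state()['t'])"
```

```text
the job is handed in; nothing more can be done
the job is handed in; nothing more can be done
```

The roller lies in the grill's two V notches with its handle out of the open end, and the lid is down. I handed the job in shortly after 18.3 s of the allowed 72 s; no verdict came back.

- **Keeper:** I pushed it to its end stop with about 17 N. It was still open in the final pictures.
- **Roller:** I lifted it straight up off the hooks, turned it about 75° and lowered it until it touched the notches. The reading there peaked at about 21 N. I let it settle to about zero before opening the fingers, so it was not dropped. The last pictures show both necks in the notches.
- **Lid:** I pushed it over with the closed fingers and pressed the lip down to a hard stop. The stop was at z = 0.1125 m against 0.113 m expected, and the force peaked at about 53 N, from the fingertips. After I let go, the lid had not moved from its pressed position, and it matched the shut-lid model to about 1 mm.
- **Catch:** I could not see the catch itself. That it snapped in is inferred from the hard stop at the right height and from the lid staying put.
- **Other things:** The bottle, bowl, jar and cup look unmoved. The arm finished well clear of everything.
- **Small disagreements:** My fit of the grill outline was off by up to 1.8 pixels (about 3 mm), and the roller touched down about 2 mm lower than computed.

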